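# Refit the feed cogs on the planer's splined spindle

## Robot

A 6-joint arm with a two-finger parallel gripper is mounted at the origin on the work surface. World frame = base frame: x ahead of the robot, y to its left, z up, the work surface at z = 0. Lengths are in m, angles in rad, forces in N, time in s.
With the tool pointing down it reaches from about 0.425 to 0.95 m from the base axis. Payload 3.5 kg.
Tool frame: the origin (TCP) lies midway between the tips of the shut fingers; the grasp point (between the pads) lies 19 mm behind it; z points along the fingers, y is the direction in which the jaws open and shut (so a half turn about z gives the same grasp; the last joint's range is limited). The gripper opens to 85 mm and grips with 20 to 120 N. Pads are 22 mm wide; open, the fingers measure 114 mm over their backs; the gripper's body (76 mm by 85 mm) begins 54 mm behind the grasp point. The pads swing forward as they close: fully open they stand 13 mm farther back than shut.
Start: joints at [-0.15, 0.286, 1.577, -0, 1.279, -0.15], TCP at [0.675, 0, 0.202] pointing down, gripper open.
Joint ranges: [-2.77, 2.77], [-0.9, 2.22], [0.21, 2.48], [-1.53, 4.67], [0.24, 2.81], [-2.84, 2.84]. Speed limits (rad/s): [2.79, 2.79, 3.14, 3.14, 3.14, 3.14].

## Interface

Orientations are given as a unit quaternion [x, y, z, w].
In Python, from plant import * gives the robot as it stands.
- The arm moves only by the shell command python3 -m jog 'ROWS' [FORCE]. ROWS is a JSON object of lists of equal length, an entry for each row: "travel": the shift along the world's x, y, z in mm, a list of three; "dr": the turn, a rotation vector about the world's x, y, z in degrees, a list of three; "jaw": the closure in counts, from 0 (fully open) to 255 (shut). In form: {"travel": [[x, y, z], ...], "dr": [[wx, wy, wz], ...], "jaw": [jaw, ...]}. A call has 1 to 5 rows; each row shifts and turns the commanded pose from where the row before left it; what a row does not reach is not made up. A row lasts 1/12 s, in which the tool goes at most 41.7 mm and 7.16 degrees, less where a joint would pass 70% of its speed; a pose out of reach is approached as far as the arm can. A call is refused whole if a number of a shift passes 41.7 or a number of a turn 7.16, either way. A call with a gripper value outside its range is refused whole. The fingers move at their own pace and stop on an object; FORCE is the grip in N (left out, the last holds). Time passes only in rows, so rows that do not move let the fingers close. It gives the time, the measured TCP pose, the force and the opening at its end, in the units of the state.
- get_state(): the state, without advancing time (a new reading comes with each control period).
- read_camera(name): name is "scene" or "side" or "wrist"; returns the picture (400x640x3 uint8, red, green, blue); there is no depth.
- camera_info(name): a dict with "K" (3x3 intrinsics, pixels), "k1" (the pictures are not rectified: a ray, as slopes to the right and down, at radius r is drawn at 1 + k1 r^2 times it, then the intrinsics apply), "R" (3x3) and "t" (3): a world point X has camera coordinates R X + t; the wrist camera has in their place "mount" (4x4, takes a point from camera to tool coordinates, whose origin is the TCP and whose axes are the flange's). Camera axes: x right, y down, z forward; pixel columns grow to the right and rows downward; lengths in m; the calibration is good to about 2 mm. A picture is of the moment at which its call begins: read the wrist's pose just before it. camera_info takes no time and is no camera call.
- sign_off(): hands the job in, once; it reports no verdict.
The state is a dict: "time": time; "qpos": joint angles; "dq": joint speeds; "joint_efforts": joint torques, N m; "eef_pos": TCP position; "tcp_rot": TCP orientation; "contact_force": force on the tool from outside, world axes, zero at the start; "wrist_torque": the same for the moment, N m; "opening": opening from 0.0 (shut) to 1.0 (fully open).
Only numpy, scipy, OpenCV 4.12 (cv2) and the standard library are available. Lean on these libraries where they do the work, as an engineer would, in place of code of your own. Each camera call takes 0.05 s, during which the arm holds its last target. There are 200 camera calls.

## Task

Refit the planer's feed spindle: first pull the brake lever round to its last notch so that it stays there, then take the worn cog off the spindle and lay it in the scrap tray. With the brake still on, slide all the new cogs on the bench right down onto the splined spindle, each turned to find the master spline, the largest at the bottom and the others in order of size up to the smallest, with no gaps. Last, press the brake's release button until the lever swings fully back home; leave the other things on the bench where they are.

Things in the scene. Friction and masses are not known exactly. Their poses are not given: they have to be found in the camera images.
- spindle_seat (a point): centre of the spindle's shoulder, a ring face 36 mm across, 64 mm above the bench, on which the lowest cog rests; z up, x toward the wide master rib of the shaft. 12 mm below it is the top of the brake drum (64 mm across), 24 mm below it the stand's top (180 x 290 mm). The spindle turns freely unless the brake is on; then it holds
- spindle_tip (a point): centre of the shaft's tip, 52 mm above the shoulder; same axes. Shaft: core 18 mm across with a cone tip; ribs to 13.8 mm from the axis, up to 48 mm above the shoulder (top 4 mm narrower): master rib 11 mm wide toward +x, two ribs 5 mm wide at +-120 deg. A cog goes down only with its master slot on the master rib (play about 1 mm, 4 deg)
- worn_cog: the worn dark steel cog, 54 mm across and 12 mm thick, otherwise shaped like the new ones (facing tooth tops 54 mm apart at 0, 30, 60 .. degrees from its own x); starts seated on the spindle. Origin: centre of its underside, z up, x toward its master slot
- cog_a: new aluminium feed cog, 64 mm across, 12 mm thick, flat on the bench (three or all four are there). Origin: centre of underside, z up. Rim: 12 flat-topped teeth at 0, 30, 60 .. deg from its own x, facing tops 64 mm apart (grip faces). Bore: lands 10.3 mm from the axis, three slots 15.2 mm from it: a wide master slot (13 mm) toward own +x, narrow ones (7 mm) at +-120 deg
- cog_b: new aluminium feed cog, 57 mm across, 12 mm thick, flat on the bench (three or all four are there). Origin: centre of underside, z up. Rim: 12 flat-topped teeth at 0, 30, 60 .. deg from its own x, facing tops 57 mm apart (grip faces). Bore: lands 10.3 mm from the axis, three slots 15.2 mm from it: a wide master slot (13 mm) toward own +x, narrow ones (7 mm) at +-120 deg
- cog_c: new aluminium feed cog, 50 mm across, 12 mm thick, flat on the bench (three or all four are there). Origin: centre of underside, z up. Rim: 12 flat-topped teeth at 0, 30, 60 .. deg from its own x, facing tops 50 mm apart (grip faces). Bore: lands 10.3 mm from the axis, three slots 15.2 mm from it: a wide master slot (13 mm) toward own +x, narrow ones (7 mm) at +-120 deg
- cog_d: new aluminium feed cog, 43 mm across, 12 mm thick, flat on the bench (three or all four are there). Origin: centre of underside, z up. Rim: 12 flat-topped teeth at 0, 30, 60 .. deg from its own x, facing tops 43 mm apart (grip faces). Bore: lands 10.3 mm from the axis, three slots 15.2 mm from it: a wide master slot (13 mm) toward own +x, narrow ones (7 mm) at +-120 deg
- scrap_tray_in (a point): centre of the inner floor (5 mm above the bench) of the open wooden scrap tray, 130 mm square outside, walls 5 mm thick, rim 35 mm above the bench
- brake_lever (a joint): brake lever angle, rad: 0 at rest, grows as the handle swings clockwise seen from above (away from the spindle); stop at 0.97. The ratchet holds at about 0.37, 0.62 and 0.85 (last notch; to click in it must pass about 0.9); a spring pulls it back to the notch just passed, or home to 0 while the release button is down. 3 to 8 N at the handle
- brake_handle (a point): centre of the top of the lever's upright round handle, 18 mm across, black rubber, 124 mm above the bench; the handle is clear for 55 mm below this. It moves on a circle of 130 mm radius about brake_pivot
- brake_pivot (a point): point on the lever's vertical pivot axis, on top of the brake housing (100 x 100 mm, top 83 mm above the bench); x away from the lever's rest direction
- brake_release (a joint): travel of the brake's release button, m: 0 up, 0.009 fully down; with the brake on, about 6 N frees the pawl (at about 5 mm); fully down takes about 5 N otherwise. Hold it down until the lever is home (about 1 s)
- release_top (a point): centre of the top of the round black release button, 24 mm across, on the brake housing, 99 mm above the bench; it is pressed straight down
- block_plane: a wooden hand plane, 50 x 170 mm and 65 mm tall, not part of the job; origin centre of its underside
- shim: a small wooden shim 36 x 18 x 10 mm lying between the cogs, not part of the job; origin centre of its underside
- drink_can: a plain drink can 66 mm across and 120 mm tall, not part of the job; origin centre of its underside
- tape_roll: a roll of paper tape, 70 mm across and 25 mm tall, not part of the job; origin centre of its underside
- whetstone: a whetstone 70 x 180 x 25 mm, not part of the job; origin centre of its underside
- screwdriver: a screwdriver 200 mm long with a wooden handle, not part of the job; origin about its middle
- wood_offcut: a stick of wood 120 x 30 x 25 mm, not part of the job; origin centre of its underside
Things that resemble listed ones, but are neither listed nor needed, are in the scene too. Of the things shaped like the worn_cog, the steel one is meant.

How it is judged:
By the outcome, as a careful person would: the job done as asked, in the order asked, and still so for the second after the job is handed in, with the robot touching nothing.
Of cog_a, cog_b, cog_c, cog_d only 3 to 4 are there at a start; the rules pass over those that are not, and their reading is None.
At some moment in a run one of cog_a, cog_b, cog_c, cog_d may be knocked a few centimetres aside while the robot is not near it.
It also fails if it takes over 200 s, if anything falls off the work surface, if the arm or the gripper's body presses on something with over 40 N, if the wrist force passes 120 N, or if a joint passes its speed limit or range.

## Working session

There is one attempt and no reset: what is moved stays moved. The work goes in short steps, Python scripts to look and compute and a shell command to move; the robot and the scene stay as the last step left them, time stands still between calls to the robot, and variables do not carry over. Pictures are saved under pics/ and viewed, about 12 in all and at most 16, crops included, and the job is handed in when it is done.

```bash
ls; mkdir -p pics; cat > h.py <<'E'
from plant import *
import numpy as np, cv2
from scipy.spatial.transform import Rotation as Rn
def cam(name,st=None):
    c=camera_info(name); K=np.array(c["K"]);k1=c["k1"]
    if name=="wrist":
        st=st or get_state(); M=np.array(c["mount"]); T=np.eye(4)
        T[:3,:3]=Rn.from_quat(st["tcp_rot"]).as_matrix();T[:3,3]=st["eef_pos"]
        W=T@M; R=W[:3,:3].T; t=-R@W[:3,3]
    else: R=np.array(c["R"]);t=np.array(c["t"])
    return K,k1,R,t
def proj(C,X):
    K,k1,R,t=C; p=np.atleast_2d(X)@R.T+t; s=p[:,:2]/p[:,2:]
    s=s*(1+k1*(s**2).sum(1,keepdims=True)); return s@K[:2,:2].T+K[:2,2]
def ray(C,uv):
    K,k1,R,t=C; d=(np.atleast_2d(uv)-K[:2,2])@np.linalg.inv(K[:2,:2]).T; s=d.copy()
    for _ in range(20): s=d/(1+k1*(s**2).sum(1,keepdims=True))
    return -R.T@t, np.c_[s,np.ones(len(s))]@R
def onz(C,uv,z):
    o,d=ray(C,uv); return o+d*((z-o[2])/d[:,2])[:,None]
def shot(name,fn):
    st=get_state(); im=read_camera(name); cv2.imwrite(f"pics/{fn}.png",cv2.cvtColor(im,cv2.COLOR_RGB2BGR)); return im,cam(name,st)
E
python3 - <<'E'
from h import *
for n in("scene","side"):
    im,C=shot(n,n+"0"); print(n,C, -C[2].T@C[3])
print(camera_info("wrist")); print(get_state())
E
```

```text
pics
scene (array([[442.0324302 ,   0.        , 318.48324214],
       [  0.        , 442.0324302 , 196.71025536],
       [  0.        ,   0.        ,   1.        ]]), 0.04083380330899211, array([[ 0.13766887,  0.99046832, -0.00444811],
       [ 0.72335605, -0.1036077 , -0.68265766],
       [-0.67661164,  0.09076314, -0.7307248 ]]), array([-0.09442597, -0.3068733 ,  1.71473881])) [ 1.39519042 -0.09390358  1.04309275]
side (array([[430.92580716,   0.        , 315.89146403],
       [  0.        , 430.92580716, 198.16234286],
       [  0.        ,   0.        ,   1.        ]]), -0.024848757825179413, array([[ 0.99611154, -0.08782394, -0.00698191],
       [-0.06361296, -0.66214785, -0.74666835],
       [ 0.0609523 ,  0.7442091 , -0.66515985]]), array([-0.54503592,  0.12686532,  1.30903681])) [ 0.47119805 -0.93806071  0.96163966]
{'K': array([[345.13055233,   0.        , 316.44535003],
       [  0.        , 345.13055233, 202.26351961],
       [  0.        ,   0.        ,   1.        ]]), 'k1': -0.025547356365990443, 'mount': array([[-2.04854357e-04, -9.56749081e-01, -2.90914340e-01,
      
[... 288 characters left out ...]
1, 'qpos': array([-1.49977780e-01,  2.87108251e-01,  1.57803044e+00, -1.04706819e-05,
        1.27859835e+00, -1.50028263e-01]), 'dq': array([-8.18836034e-05, -1.73297075e-03, -3.14803141e-03, -1.89892809e-03,
       -2.14871695e-05, -2.65233605e-04]), 'joint_efforts': array([ 1.14915063e-03, -4.07295120e+01, -2.93698221e+01, -1.06323112e-04,
        3.42678482e-03, -4.41654265e-06]), 'eef_pos': array([6.74345008e-01, 1.40745561e-04, 2.00964866e-01]), 'tcp_rot': array([ 7.07087456e-01,  7.07125293e-01, -6.40376341e-04, -8.59967506e-04]), 'contact_force': array([0.29204299, 0.56951186, 0.42282004]), 'wrist_torque': array([-0.04613275,  0.00047951, -0.03079464]), 'opening': 0.9977959372339712}
```

View pics/scene0.png

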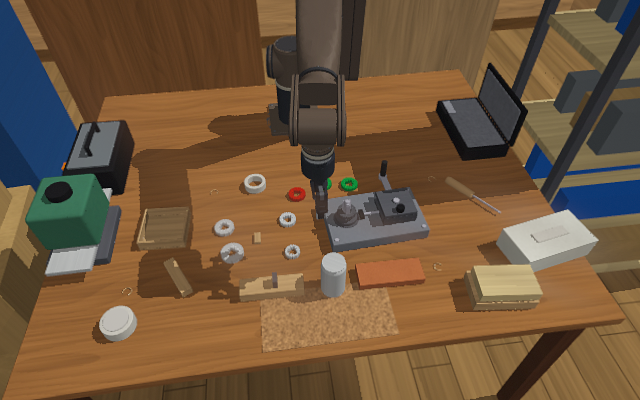

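View pics/side0.png

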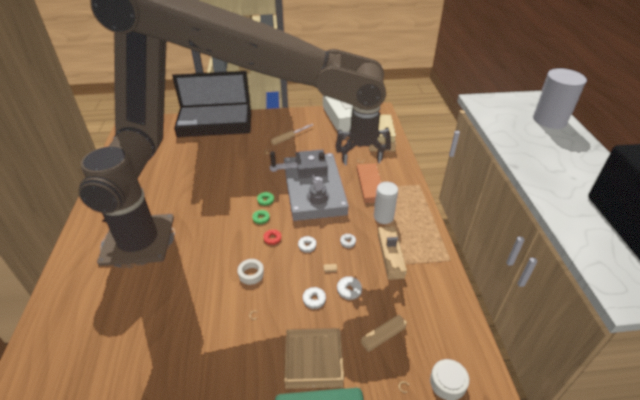

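The scene view shows white cogs at (224,228), (232,253), (288,219) and (292,252). The spindle is at (347,208), the brake housing at (398,205), the handle at (384,168), the tray at (165,228) and the tape at (255,184). The lookalikes are a red ring at (297,194) and green rings at (349,184) and (328,184). Next I'll take a close crop.

```bash
python3 - <<'E'
from h import *
a=cv2.imread("pics/scene0.png");b=cv2.imread("pics/side0.png")
A=cv2.resize(a[160:270,205:435],None,fx=3.4,fy=3.4,interpolation=cv2.INTER_CUBIC)[:,:780]
B=cv2.resize(b[140:310,230:420],None,fx=2.2,fy=2.2,interpolation=cv2.INTER_CUBIC)
cv2.imwrite("pics/crop1.png",A)
C=cam("scene");D=cam("side")
for n,u,z in [("can top",(333,262),.12),("c1",(224,228),.012),("c2",(232,253),.012),("c3",(288,219),.012),("c4",(292,252),.012),("tray rim",(165,226),.035),("tip",(347,202),.116),("btn",(400,208),.099),("handle",(384,164),.124),("tape",(255,184),.025),("shim",(257,238),.01)]:
    print(n,onz(C,u,z).round(3))
for n,u,z in [("c1",(314,298),.012),("c2",(350,288),.012),("c3",(307,244),.012),("c4",(348,240),.012),("tip",(318,180),.116),("handle",(272,155),.124)]: print(n,onz(D,u,z).round(3))
E
```

```text
can top [[0.768 0.026 0.12 ]]
c1 [[ 0.527 -0.263  0.012]]
c2 [[ 0.623 -0.24   0.012]]
c3 [[ 0.519 -0.071  0.012]]
c4 [[ 0.644 -0.07   0.012]]
tray rim [[ 0.514 -0.43   0.035]]
tip [[0.569 0.099 0.116]]
btn [[0.598 0.247 0.099]]
handle [[0.437 0.237 0.124]]
tape [[ 0.368 -0.163  0.025]]
shim [[ 0.578 -0.167  0.01 ]]
c1 [[ 0.519 -0.269  0.012]]
c2 [[ 0.618 -0.246  0.012]]
c3 [[ 0.514 -0.076  0.012]]
c4 [[ 0.637 -0.072  0.012]]
tip [[0.563 0.092 0.116]]
handle [[0.423 0.226 0.124]]
```

View pics/crop1.png

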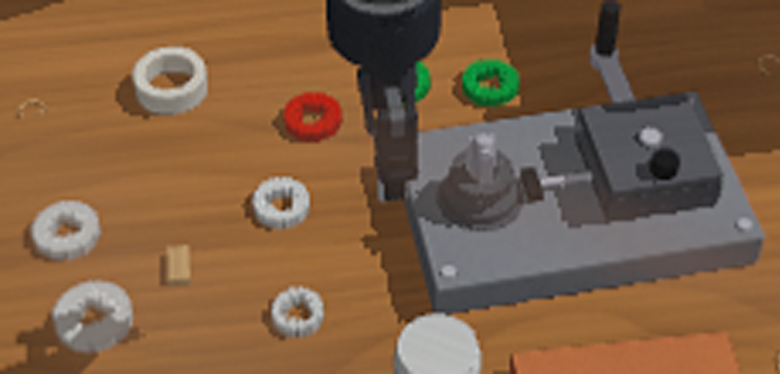

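```bash
python3 -m jog '{"travel":[[-21,-32,20],[-21,-32,20],[-21,-32,20],[-21,-32,20],[-21,-32,20]],"dr":[[0,0,0],[0,0,0],[0,0,0],[0,0,0],[0,0,0]],"jaw":[0,0,0,0,0]}' 40
python3 -m jog '{"travel":[[0,0,0],[0,0,0],[0,0,0]],"dr":[[0,0,0],[0,0,0],[0,0,0]],"jaw":[0,0,0]}'
python3 - <<'E'
from h import *
im,C=shot("wrist","w1");print(get_state()["eef_pos"])
E
python3 -m jog '{"travel":[[-14,41,0],[-14,41,0],[-14,41,0],[-14,41,0],[-14,41,0]],"dr":[[0,0,0],[0,0,0],[0,0,0],[0,0,0],[0,0,0]],"jaw":[0,0,0,0,0]}'
python3 -m jog '{"travel":[[0,25,0],[0,25,0],[0,0,0],[0,0,0],[0,0,0]],"dr":[[0,0,0],[0,0,0],[0,0,0],[0,0,0],[0,0,0]],"jaw":[0,0,0,0,0]}'
python3 - <<'E'
from h import *
im,C=shot("wrist","w2");s=get_state();print(s["eef_pos"],s["tcp_rot"],s["time"])
np.savez("w2.npz",K=C[0],k=C[1],R=C[2],t=C[3])
E
```

```text
time: 0.52
eef_pos: [0.5723, -0.1552, 0.2989]
tcp_rot: [0.707, 0.707, -0.0, -0.001]
contact_force: [-0.0, -0.1, -0.3]
opening: 1.001
time: 0.77
eef_pos: [0.5734, -0.1541, 0.2978]
tcp_rot: [0.707, 0.707, 0.0, -0.001]
contact_force: [-0.2, -0.5, -0.6]
opening: 1.001
[ 0.5734396  -0.15341445  0.29713441]
time: 1.23
eef_pos: [0.505, 0.0459, 0.2969]
tcp_rot: [0.707, 0.708, -0.001, -0.001]
contact_force: [0.2, -0.1, -0.5]
opening: 0.998
time: 1.65
eef_pos: [0.506, 0.0933, 0.2975]
tcp_rot: [0.706, 0.708, -0.001, -0.001]
contact_force: [-0.8, -0.3, -0.6]
opening: 1.0
[0.50624512 0.0926933  0.29776704] [ 7.06967413e-01  7.07245579e-01 -7.22938007e-04 -4.95485219e-04] 1.7
```

View pics/w1.png

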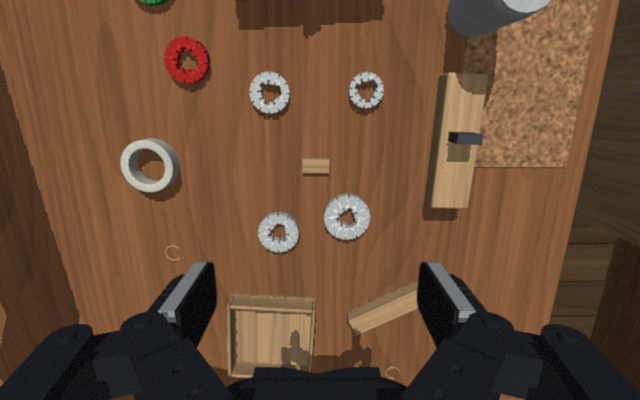

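View pics/w2.png

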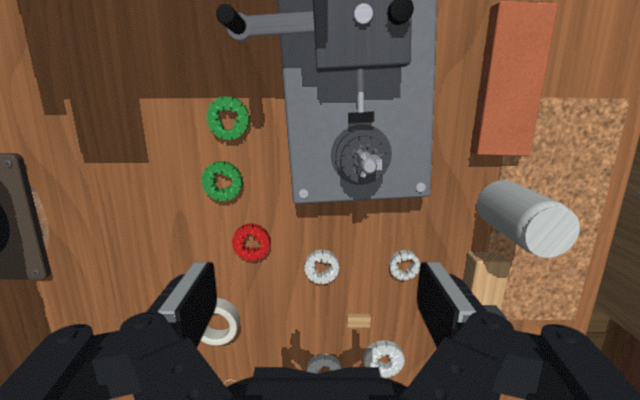

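w1 shows all four new cogs: the largest at (347,217), then (278,232), (269,93) and (366,90), with the shim at (316,166) and the tray at (272,336). w2 shows the handle top at about (230,15), the pivot cap at (363,12), the button at (400,10) and the spindle tip at about (370,163).

```bash
cat >> h.py <<'E'
def cogs(im,C,ztop=.012,amin=300,vis=None):
    """bright grey blobs -> centre,size,master-slot angle (deg, world)"""
    hsv=cv2.cvtColor(im,cv2.COLOR_RGB2HSV)
    m=((hsv[...,1]<45)&(hsv[...,2]>110)).astype(np.uint8)
    cs,_=cv2.findContours(m,cv2.RETR_EXTERNAL,cv2.CHAIN_APPROX_NONE); out=[]
    for c in cs:
        if cv2.contourArea(c)<amin: continue
        P=onz(C,c[:,0,:].astype(float),ztop)[:,:2]
        (x,y),r=cv2.minEnclosingCircle((P*1000).astype(np.float32))
        if not 18<r<38: continue
        # rectified top view 0.25mm/px centred
        out.append((x,y,2*r))
    return out,m
def rect(im,C,xy,z,half=.04,n=320):
    """orthophoto of plane z, right=+x, up=+y"""
    g=np.linspace(-half,half,n); X,Y=np.meshgrid(xy[0]+g,xy[1]-g)
    uv=proj(C,np.c_[X.ravel(),Y.ravel(),np.full(n*n,z)]).reshape(n,n,2).astype(np.float32)
    return cv2.remap(im,uv[...,0],uv[...,1],cv2.INTER_CUBIC)
E
python3 - <<'E'
from h import *
im=cv2.cvtColor(cv2.imread("pics/w1.png"),cv2.COLOR_BGR2RGB)
st=get_state(); st["eef_pos"]=np.array([.57344,-.1534,.2971]); st["tcp_rot"]=np.array([.707107,.707107,-.0,-.001]); C=cam("wrist",st)
o,m=cogs(im,C); tiles=[]
for c in o: print(np.round(c,1)); 
for x,y,d in o: tiles.append(rect(im,C,(x/1000,y/1000),.012))
z=np.load("w2.npz");W=(z["K"],float(z["k"]),z["R"],z["t"])
im2=cv2.cvtColor(cv2.imread("pics/w2.png"),cv2.COLOR_BGR2RGB)
tiles=tiles[:4]
cv2.imwrite("pics/t1.png",cv2.cvtColor(np.vstack([np.hstack(tiles[:2]),np.hstack(tiles[2:4])]),cv2.COLOR_RGB2BGR))
for n,u,zz in [("handle",(230,15),.124),("pivot",(363,12),.09),("btn",(400,10),.099),("tip",(370,163),.116),("drum",(361,154),.052)]: print(n,onz(W,u,zz).round(4))
S=cam("scene")
for n,u,zz in [("handle",(383.5,162),.124),("pivot",(396,200),.09),("btn",(400,207),.099),("tip",(347,200.5),.116)]: print("scene",n,onz(S,u,zz).round(4))
big=cv2.resize(im2[:210,200:440],None,fx=3,fy=2.8,interpolation=cv2.INTER_CUBIC);cv2.imwrite("pics/w2c.png",cv2.cvtColor(big,cv2.COLOR_RGB2BGR))
E
```

```text
[ 518.1 -262.8   61.5]
[ 615.  -239.5   68.5]
[635.  -70.   44.2]
[512.6 -72.9  51.3]
[823.3  34.1  57.1]
handle [[0.4266 0.239  0.124 ]]
pivot [[0.5509 0.2488 0.09  ]]
btn [[0.5856 0.2488 0.099 ]]
tip [[0.5605 0.1021 0.116 ]]
drum [[0.559  0.1013 0.052 ]]
scene handle [[0.4282 0.2375 0.124 ]]
scene pivot [[0.5578 0.247  0.09  ]]
scene btn [[0.5938 0.2481 0.099 ]]
scene tip [[0.5629 0.0996 0.116 ]]
```

View pics/t1.png

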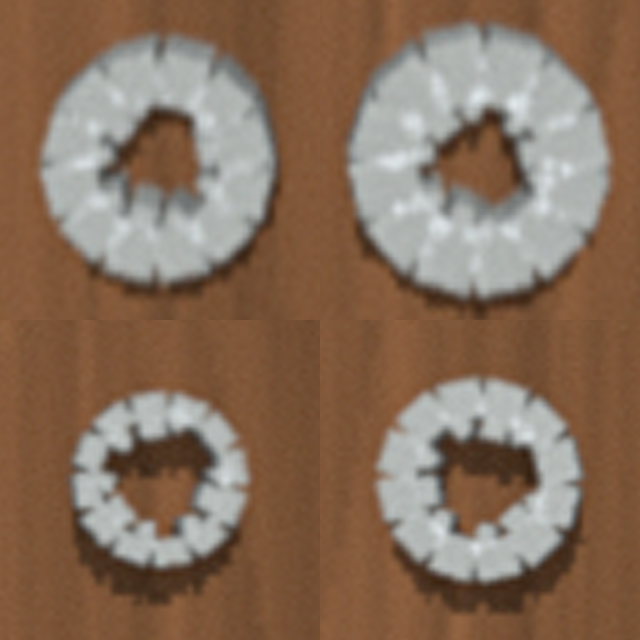

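View pics/w2c.png

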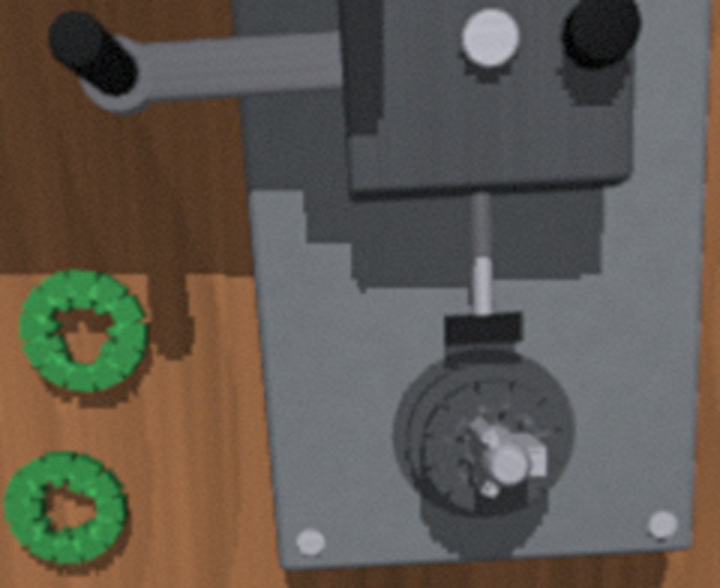

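The orthophotos show the cogs at diameters of about 57 (518,-263), 64 (615,-240), 43 (635,-70) and 50 (513,-73), all flat on the bench. The stand crop shows the handle, pivot cap and button, with the worn cog seated and the master rib toward about +x. I'll do the brake first.

```bash
python3 -m jog '{"travel":[[-16,29,-19],[-16,29,-19],[-16,29,-19],[-16,29,-19],[-15,29,-19]],"dr":[[0,0,0],[0,0,0],[0,0,0],[0,0,0],[0,0,0]],"jaw":[0,0,0,0,0]}' 50
python3 -m jog '{"travel":[[0,0,0],[0,0,0],[0,0,0]],"dr":[[0,0,0],[0,0,0],[0,0,0]],"jaw":[0,0,0]}'
python3 - <<'E'
from h import *
im,C=shot("wrist","w3")
b=cv2.resize(im[:330,100:560],None,fx=1.7,fy=1.7);cv2.imwrite("pics/w3c.png",cv2.cvtColor(b,cv2.COLOR_RGB2BGR))
for z in(.116,.1,.09): print(proj(C,[[.427,.239,.124],[.555,.248,.09],[.588,.249,.099]]).round());break
E
```

```text
time: 2.12
eef_pos: [0.4269, 0.2378, 0.2027]
tcp_rot: [0.708, 0.706, -0.0, 0.0]
contact_force: [0.4, -0.2, -0.4]
opening: 0.999
time: 2.37
eef_pos: [0.4281, 0.2371, 0.204]
tcp_rot: [0.707, 0.707, 0.0, 0.0]
contact_force: [0.6, -0.8, 0.4]
opening: 1.002
[[316. 196.]
 [466. 175.]
 [510. 176.]]
```

View pics/w3c.png

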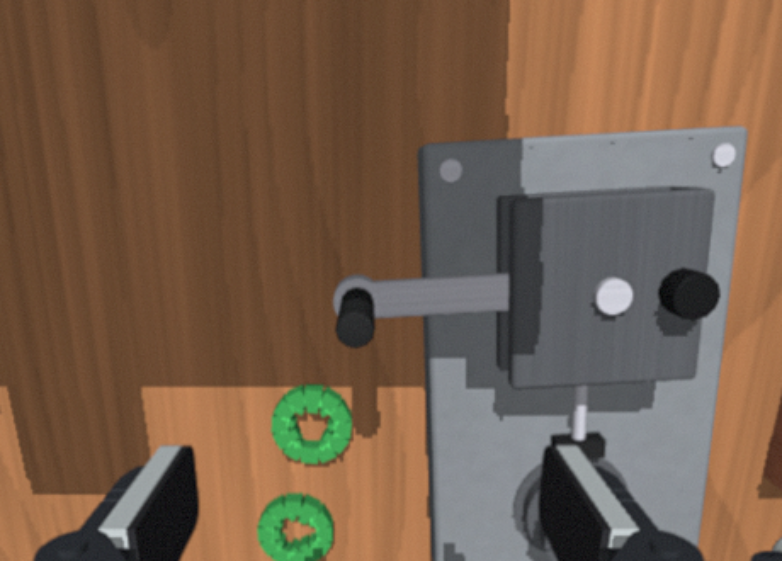

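The handle top is at pixel (309,193), so about (0.422,0.241). The pivot is at about (0.551,0.249) and the button at (0.585,0.251). I'll descend, grip the handle and sweep it round.

```bash
python3 -m jog '{"travel":[[-6,3,-30],[0,0,-30],[0,0,-26],[0,0,-26],[0,0,0]],"dr":[[0,0,0],[0,0,0],[0,0,0],[0,0,0],[0,0,0]],"jaw":[0,0,0,0,0]}' 50
python3 -m jog '{"travel":[[0,0,0],[0,0,0],[0,0,0],[0,0,0],[0,0,0]],"dr":[[0,0,0],[0,0,0],[0,0,0],[0,0,0],[0,0,0]],"jaw":[220,220,220,220,220]}' 
python3 -m jog '{"travel":[[0,0,0],[0,0,0],[0,0,0],[0,0,0]],"dr":[[0,0,0],[0,0,0],[0,0,0],[0,0,0]],"jaw":[220,220,220,220]}' 
```

```text
time: 2.83
eef_pos: [0.4189, 0.2384, 0.0873]
tcp_rot: [0.708, 0.706, -0.004, -0.002]
contact_force: [-0.7, -0.3, -0.0]
opening: 0.997
time: 3.25
eef_pos: [0.4225, 0.2411, 0.0934]
tcp_rot: [0.707, 0.707, 0.001, 0.001]
contact_force: [-0.1, 0.6, 0.6]
opening: 0.299
time: 3.58
eef_pos: [0.4221, 0.2411, 0.0931]
tcp_rot: [0.707, 0.707, 0.001, 0.0]
contact_force: [-1.9, -2.2, 6.8]
opening: 0.15
```

```bash
python3 -m jog '{"travel":[[0,0,0],[0,19,0],[3,20,0],[6,18,0],[9,18,0]],"dr":[[0,0,0],[0,0,0],[0,0,0],[0,0,0],[0,0,0]],"jaw":[220,220,220,220,220]}' 60
python3 -m jog '{"travel":[[7,11,0],[8,10,0],[7,7,0],[7,7,0],[0,0,0]],"dr":[[0,0,0],[0,0,0],[0,0,0],[0,0,0],[0,0,0]],"jaw":[220,220,220,220,220]}' 
python3 -m jog '{"travel":[[0,0,0],[0,0,0],[0,0,0]],"dr":[[0,0,0],[0,0,0],[0,0,0]],"jaw":[220,220,220]}'
```

```text
time: 4.0
eef_pos: [0.4393, 0.3163, 0.0948]
tcp_rot: [0.707, 0.707, -0.001, 0.0]
contact_force: [-3.1, -1.6, 14.3]
opening: 0.141
time: 4.42
eef_pos: [0.4694, 0.3525, 0.0948]
tcp_rot: [0.707, 0.707, 0.001, -0.0]
contact_force: [-3.7, -1.7, 13.1]
opening: 0.137
time: 4.67
eef_pos: [0.4691, 0.352, 0.0949]
tcp_rot: [0.707, 0.707, 0.001, -0.0]
contact_force: [-3.9, -0.5, 11.8]
opening: 0.134
```

```bash
python3 -m jog '{"travel":[[4,3,0],[0,0,0],[-4,-5,0],[-4,-5,0],[0,0,0]],"dr":[[0,0,0],[0,0,0],[0,0,0],[0,0,0],[0,0,0]],"jaw":[220,220,220,220,220]}' 60
python3 -m jog '{"travel":[[0,0,0],[0,0,0],[0,0,0],[0,0,0],[0,0,0]],"dr":[[0,0,0],[0,0,0],[0,0,0],[0,0,0],[0,0,0]],"jaw":[0,0,0,0,0]}'
python3 -m jog '{"travel":[[0,0,0],[0,0,41],[0,0,41],[0,0,41],[0,0,41]],"dr":[[0,0,0],[0,0,0],[0,0,0],[0,0,0],[0,0,0]],"jaw":[0,0,0,0,0]}'
python3 -m jog '{"travel":[[15,-41,0],[15,-41,0],[15,-41,0],[15,-41,0],[15,-41,0]],"dr":[[0,0,0],[0,0,0],[0,0,0],[0,0,0],[0,0,0]],"jaw":[0,0,0,0,0]}'
python3 -m jog '{"travel":[[7,-20,0],[0,0,0],[0,0,0],[0,0,0]],"dr":[[0,0,0],[0,0,0],[0,0,0],[0,0,0]],"jaw":[0,0,0,0]}'
python3 - <<'E'
from h import *
im,C=shot("wrist","w4"); print(get_state()["eef_pos"])
b=cv2.resize(im[:300,180:560],None,fx=2,fy=2,interpolation=cv2.INTER_CUBIC);cv2.imwrite("pics/w4c.png",cv2.cvtColor(b,cv2.COLOR_RGB2BGR))
E
```

```text
time: 5.08
eef_pos: [0.4661, 0.3465, 0.0952]
tcp_rot: [0.707, 0.707, 0.004, -0.0]
contact_force: [-0.9, 5.1, 6.8]
opening: 0.135
time: 5.5
eef_pos: [0.4633, 0.3434, 0.0905]
tcp_rot: [0.707, 0.707, -0.001, -0.0]
contact_force: [0.4, 0.6, 0.5]
opening: 0.84
time: 5.92
eef_pos: [0.4637, 0.3435, 0.2567]
tcp_rot: [0.707, 0.707, -0.001, -0.0]
contact_force: [0.4, 0.4, -0.3]
opening: 1.002
time: 6.33
eef_pos: [0.5358, 0.1465, 0.2553]
tcp_rot: [0.707, 0.707, -0.0, -0.0]
contact_force: [1.4, 0.4, 0.0]
opening: 1.0
time: 6.67
eef_pos: [0.5425, 0.1287, 0.2552]
tcp_rot: [0.707, 0.707, -0.0, -0.001]
contact_force: [-0.8, -0.1, 0.0]
opening: 0.999
[0.54243466 0.12913946 0.2553625 ]
```

View pics/w4c.png

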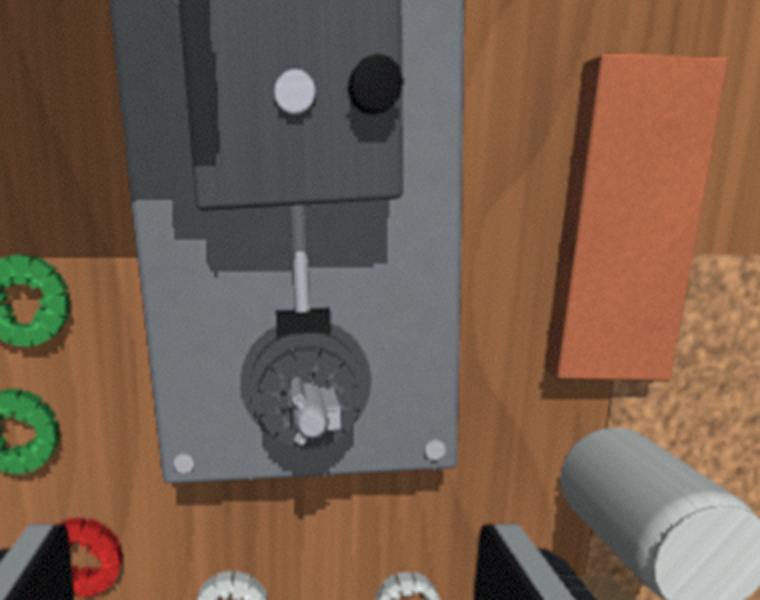

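The crop shows the spindle tip at (311,423) with the worn cog below it. The brake shoe is now tight on the drum and the lever is out of view. I'll verify the lever and make orthophotos of the spindle.

```bash
python3 - <<'E'
from h import *
im=cv2.cvtColor(cv2.imread("pics/w4.png"),cv2.COLOR_BGR2RGB); C=cam("wrist")
print("tip",onz(C,(335.5,211.5),.116), "piv",onz(C,(180+294/2,45),.09),"btn",onz(C,(180+375/2,41),.099))
A=rect(im,C,(.561,.101),.112,.03,300);B=rect(im,C,(.561,.101),.076,.04,300)
s=read_camera("scene");S=cam("scene")
for th in (0,.37,.62,.85): 
    a=np.radians(183.5)-th; print(th,proj(S,[[.551+.13*np.cos(a),.249+.13*np.sin(a),.124]]).round(1))
Z=cv2.resize(s[140:240,340:460],(360,300),interpolation=cv2.INTER_CUBIC)
o=np.hstack([A,B])
for i in (0,1): cv2.line(o,(150+300*i,0),(150+300*i,300),(255,0,0),1);
cv2.line(o,(0,150),(600,150),(255,0,0),1)
f=np.vstack([np.hstack([o[:,:300],o[:,300:]]),np.hstack([Z,np.zeros((300,240,3),np.uint8)])])
cv2.imwrite("pics/t2.png",cv2.cvtColor(f,cv2.COLOR_RGB2BGR))
E
```

```text
tip [[0.55990384 0.099093   0.116     ]] piv [[0.55115405 0.24856424 0.09      ]] btn [[0.58634166 0.25068641 0.099     ]]
0 [[384.1 160.4]]
0.37 [[399.7 160.1]]
0.62 [[410.2 162.2]]
0.85 [[419.4 165.5]]
```

View pics/t2.png

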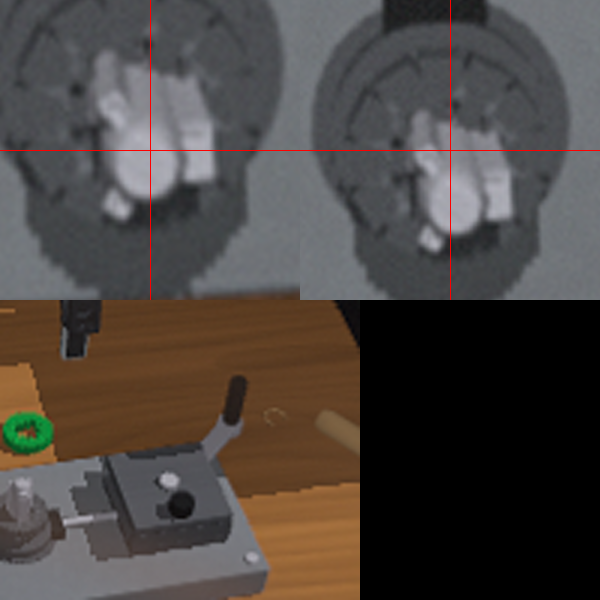

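In the scene tile the handle top is at pixel (418.7,166), which matches the 0.85 notch at (419.4,165.5), so the brake is on. Next I'll put the camera straight above the spindle for its axis and angle.

```bash
python3 -m jog '{"travel":[[4,-21,-9],[4,-21,-9],[4,-21,-9],[4,-20,-9],[3,-20,-9]],"dr":[[0,0,0],[0,0,0],[0,0,0],[0,0,0],[0,0,0]],"jaw":[0,0,0,0,0]}' 
python3 -m jog '{"travel":[[0,0,0],[0,0,0],[0,0,0]],"dr":[[0,0,0],[0,0,0],[0,0,0]],"jaw":[0,0,0]}'
python3 - <<'E'
from h import *
im,C=shot("wrist","w5"); print(get_state()["eef_pos"],-C[2].T@C[3])
A=rect(im,C,(.561,.100),.112,.025,400);B=rect(im,C,(.561,.100),.076,.035,400)
for o in(A,B):
    cv2.line(o,(200,0),(200,400),(255,0,0),1);cv2.line(o,(0,200),(400,200),(255,0,0),1)
cv2.imwrite("pics/t3.png",cv2.cvtColor(np.hstack([A,B]),cv2.COLOR_RGB2BGR))
E
```

```text
time: 7.18
eef_pos: [0.5619, 0.0258, 0.2104]
tcp_rot: [0.706, 0.708, 0.0, 0.0]
contact_force: [-0.2, 0.9, 0.5]
opening: 1.006
time: 7.43
eef_pos: [0.562, 0.0265, 0.2111]
tcp_rot: [0.707, 0.708, 0.0, -0.0]
contact_force: [0.1, 0.2, 0.1]
opening: 1.001
[0.56212455 0.02657515 0.21143449] [0.56129673 0.10012707 0.38314567]
```

View pics/t3.png

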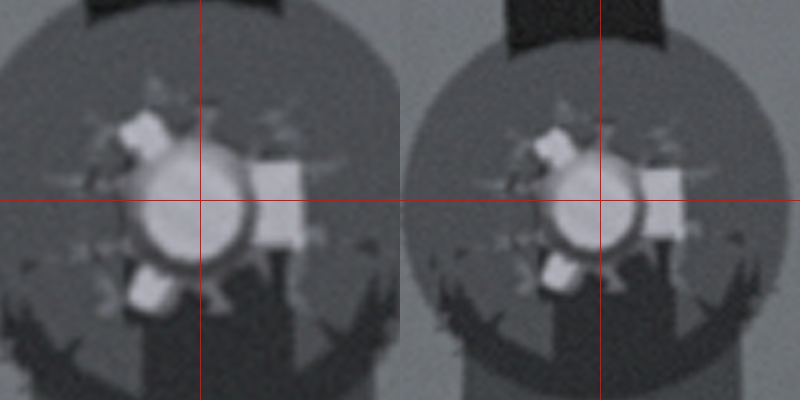

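The tip is at (191,206) in the left tile, so the axis is about (0.560,0.0993). The master rib points to about +3°. I'll grip the worn cog.

```bash
python3 -m jog '{"travel":[[-1,37,0],[-1,36,0],[0,0,-40],[0,0,-40],[0,0,0]],"dr":[[0,0,3],[0,0,0],[0,0,0],[0,0,0],[0,0,0]],"jaw":[0,0,0,0,0]}' 60
python3 -m jog '{"travel":[[0,0,-27],[0,0,-27],[0,0,-27],[0,0,0],[0,0,0]],"dr":[[0,0,0],[0,0,0],[0,0,0],[0,0,0],[0,0,0]],"jaw":[0,0,0,0,0]}'
python3 - <<'E'
from h import *
s=get_state();print(s["eef_pos"],Rn.from_quat(s["tcp_rot"]).as_matrix().round(3).tolist(),s["contact_force"])
E
```

```text
time: 7.9
eef_pos: [0.5539, 0.1002, 0.123]
tcp_rot: [0.687, 0.726, -0.005, -0.005]
contact_force: [-1.1, -0.4, -2.7]
opening: 0.999
time: 8.32
eef_pos: [0.5596, 0.0986, 0.0502]
tcp_rot: [0.688, 0.726, -0.001, -0.001]
contact_force: [0.4, -1.0, 1.7]
opening: 1.004
[0.55961881 0.09856809 0.0501971 ] [[-0.053, 0.999, -0.002], [0.999, 0.053, 0.0], [0.0, -0.002, -1.0]] [ 0.40965342 -1.01217057  1.72571464]
```

```bash
python3 -m jog '{"travel":[[0,0,0],[0,0,0],[0,0,0],[0,0,0],[0,0,0]],"dr":[[0,0,0],[0,0,0],[0,0,0],[0,0,0],[0,0,0]],"jaw":[200,200,200,200,200]}' 60
python3 -m jog '{"travel":[[0,0,0],[0,0,3],[0,0,5],[0,0,8],[0,0,12]],"dr":[[0,0,0],[0,0,0],[0,0,0],[0,0,0],[0,0,0]],"jaw":[200,200,200,200,200]}'
```

```text
time: 8.73
eef_pos: [0.5615, 0.0982, 0.0511]
tcp_rot: [0.688, 0.725, 0.002, 0.002]
contact_force: [15.9, 0.6, 3.0]
opening: 0.299
time: 9.15
eef_pos: [0.5627, 0.098, 0.0624]
tcp_rot: [0.69, 0.724, 0.006, 0.005]
contact_force: [48.4, 2.9, -84.9]
opening: 0.242
```

Gripping at 0.24 open with 85 N of pull means the jaws hold the shaft rather than the cog rim. I'll release and look.

```bash
python3 -m jog '{"travel":[[0,0,-12],[0,0,-6],[0,0,0],[0,0,0],[0,0,0]],"dr":[[0,0,0],[0,0,0],[0,0,0],[0,0,0],[0,0,0]],"jaw":[200,60,0,0,0]}' 40
python3 - <<'E'
from h import *
s=get_state();print(s["eef_pos"],s["contact_force"],s["opening"])
im,C=shot("side","s2");D=cam("side");u=proj(D,[[.56,.1,.08]])[0].astype(int);print(u)
a=cv2.resize(im[u[1]-45:u[1]+45,u[0]-60:u[0]+60],None,fx=4,fy=4,interpolation=cv2.INTER_CUBIC)
im,C=shot("wrist","w6")
b=cv2.resize(im[100:400,80:560],None,fx=1,fy=1)
f=np.zeros((660,480,3),np.uint8);f[:360]=a;f[360:660]=b
cv2.imwrite("pics/t4.png",cv2.cvtColor(f[:,:],cv2.COLOR_RGB2BGR)[:600])
E
```

```text
time: 9.57
eef_pos: [0.5598, 0.0982, 0.0601]
tcp_rot: [0.688, 0.725, 0.0, -0.0]
contact_force: [-0.1, -0.0, -0.2]
opening: 0.802
[0.55976784 0.0982148  0.06005393] [-0.06650951 -0.04541012 -0.16150461] 0.8015985436842552
[316 187]
```

View pics/t4.png

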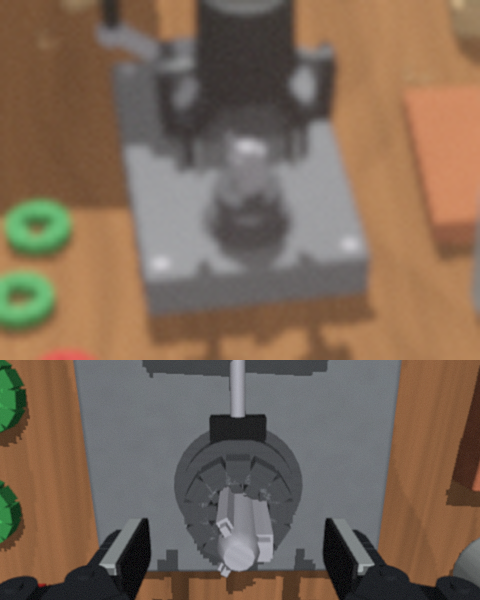

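```bash
python3 - <<'E'
from h import *
D=cam("side")
for z in(.05,.06,.07,.08,.09,.1,.116): print(z,proj(D,[[.515,.098,z],[.56,.098,z],[.605,.098,z]]).round(1).tolist())
C=cam("wrist")
for z in (.052,.076,.116): print(z,proj(C,[[.56,.099,z],[.56-.027,.099,z],[.56,.126,z]]).round(0).tolist())
im=cv2.imread("pics/s2.png");a=cv2.resize(im[150:230,270:370],None,fx=7,fy=7,interpolation=cv2.INTER_CUBIC);cv2.imwrite("pics/s2c.png",a)
E
```

```text
0.05 [[303.1, 195.6], [317.1, 194.7], [331.0, 193.9]]
0.06 [[303.0, 193.3], [317.1, 192.4], [331.1, 191.5]]
0.07 [[302.9, 190.9], [317.1, 190.0], [331.1, 189.1]]
0.08 [[302.8, 188.5], [317.0, 187.6], [331.2, 186.7]]
0.09 [[302.8, 186.1], [317.0, 185.2], [331.2, 184.3]]
0.1 [[302.7, 183.6], [317.0, 182.7], [331.3, 181.9]]
0.116 [[302.5, 179.7], [317.0, 178.8], [331.4, 177.9]]
0.052 [[318.0, 233.0], [269.0, 231.0], [320.0, 187.0]]
0.076 [[318.0, 251.0], [263.0, 249.0], [321.0, 199.0]]
0.116 [[318.0, 296.0], [248.0, 293.0], [322.0, 230.0]]
```

View pics/s2c.png

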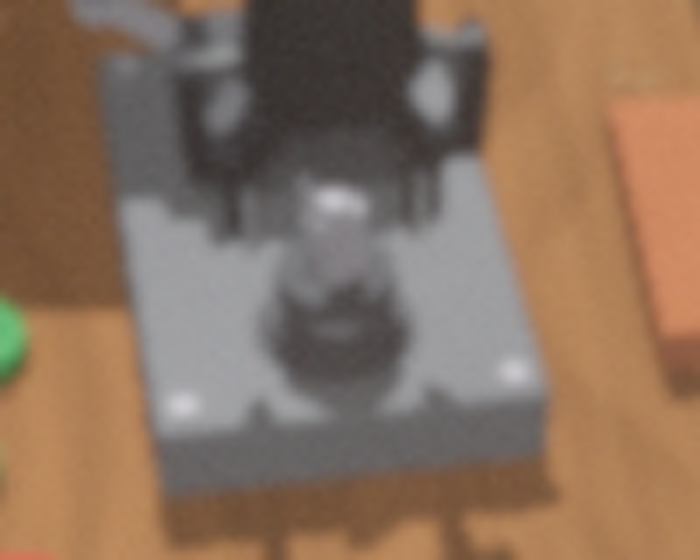

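The side crop puts the open fingertips at z of about 0.10 with the TCP at 0.060. The open pads therefore sit higher than I assumed and closed above the cog. I'll go lower with a light grip and watch for contact.

```bash
python3 -m jog '{"travel":[[0,0,-8],[0,0,-4],[0,0,-2],[0,0,-2],[0,0,0]],"dr":[[0,0,0],[0,0,0],[0,0,0],[0,0,0],[0,0,0]],"jaw":[0,0,0,0,0]}' 20
python3 -m jog '{"travel":[[0,0,0],[0,0,0],[0,0,0],[0,0,0],[0,0,0]],"dr":[[0,0,0],[0,0,0],[0,0,0],[0,0,0],[0,0,0]],"jaw":[110,110,110,110,110]}'
```

```text
time: 10.08
eef_pos: [0.5594, 0.0982, 0.0429]
tcp_rot: [0.688, 0.725, -0.0, -0.0]
contact_force: [-0.2, -0.4, -0.1]
opening: 1.0
time: 10.5
eef_pos: [0.5604, 0.0982, 0.0442]
tcp_rot: [0.688, 0.725, 0.0, 0.0]
contact_force: [1.6, -0.3, 1.9]
opening: 0.567
```

```bash
python3 -m jog '{"travel":[[0,0,0],[0,0,0],[0,0,0],[0,0,0],[0,0,0]],"dr":[[0,0,0],[0,0,0],[0,0,0],[0,0,0],[0,0,0]],"jaw":[150,150,150,150,150]}'
python3 - <<'E'
from h import *
im,C=shot("wrist","w7")
b=im[120:400,160:480];b=cv2.resize(b,None,fx=2.1,fy=2.1);cv2.imwrite("pics/w7c.png",cv2.cvtColor(b,cv2.COLOR_RGB2BGR))
E
```

```text
time: 10.92
eef_pos: [0.5609, 0.0982, 0.0459]
tcp_rot: [0.688, 0.725, 0.0, 0.001]
contact_force: [-2.8, -0.7, 7.6]
opening: 0.414
```

View pics/w7c.png

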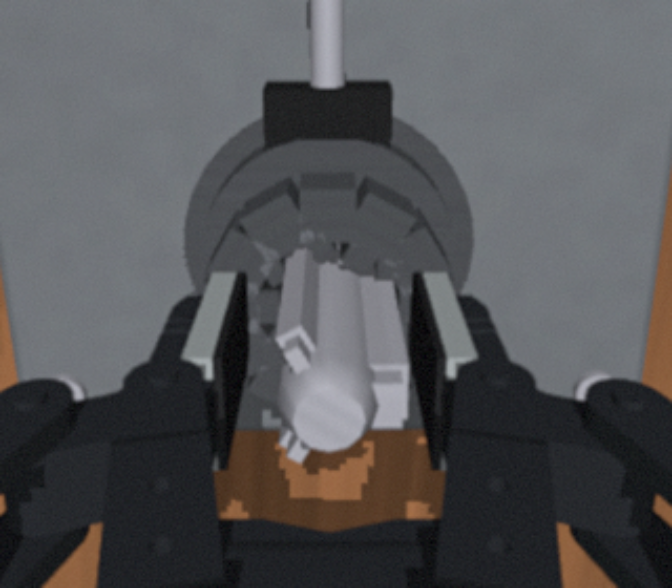

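The view shows the pad tips resting on the cog's top face, about 30 mm behind the TCP. I need to go about 16 mm lower, carefully, checking the force.

```bash
python3 -m jog '{"travel":[[0,0,2],[0,0,0],[0,0,0],[0,0,0]],"dr":[[0,0,0],[0,0,0],[0,0,0],[0,0,0]],"jaw":[20,20,20,20]}' 
python3 -m jog '{"travel":[[0,0,-4],[0,0,-3],[0,0,-2],[0,0,0]],"dr":[[0,0,0],[0,0,0],[0,0,0],[0,0,0]],"jaw":[20,20,20,20]}'
python3 -m jog '{"travel":[[0,0,-2],[0,0,-2],[0,0,0]],"dr":[[0,0,0],[0,0,0],[0,0,0]],"jaw":[20,20,20]}'
python3 -m jog '{"travel":[[0,0,-2],[0,0,0]],"dr":[[0,0,0],[0,0,0]],"jaw":[20,20]}'
python3 -m jog '{"travel":[[0,0,0],[0,0,0],[0,0,0],[0,0,0],[0,0,0]],"dr":[[0,0,0],[0,0,0],[0,0,0],[0,0,0],[0,0,0]],"jaw":[150,150,150,150,150]}'
```

```text
time: 11.3
eef_pos: [0.5596, 0.0981, 0.0452]
tcp_rot: [0.688, 0.725, -0.0, -0.0]
contact_force: [0.5, 0.4, 0.5]
opening: 0.923
time: 11.63
eef_pos: [0.5592, 0.0981, 0.0356]
tcp_rot: [0.688, 0.725, -0.001, -0.001]
contact_force: [-0.7, -0.1, 0.1]
opening: 0.919
time: 11.88
eef_pos: [0.5596, 0.0981, 0.0322]
tcp_rot: [0.688, 0.725, -0.0, -0.0]
contact_force: [-1.3, 0.1, 0.3]
opening: 0.921
time: 12.05
eef_pos: [0.5598, 0.0981, 0.0304]
tcp_rot: [0.688, 0.725, -0.0, -0.0]
contact_force: [-0.5, 0.4, -0.6]
opening: 0.923
time: 12.47
eef_pos: [0.5601, 0.0982, 0.031]
tcp_rot: [0.688, 0.725, 0.0, 0.0]
contact_force: [0.5, 0.0, 1.0]
opening: 0.628
```

The jaws stopped at 0.628, about 53.4 mm, so they hold the cog. I'll lift it.

```bash
python3 -m jog '{"travel":[[0,0,0],[0,0,0],[0,0,3],[0,0,5],[0,0,8]],"dr":[[0,0,0],[0,0,0],[0,0,0],[0,0,0],[0,0,0]],"jaw":[200,200,200,200,200]}' 60
python3 -m jog '{"travel":[[0,0,10],[0,0,12],[0,0,15],[0,0,15],[0,0,0]],"dr":[[0,0,0],[0,0,0],[0,0,0],[0,0,0],[0,0,0]],"jaw":[200,200,200,200,200]}'
```

```text
time: 12.88
eef_pos: [0.5598, 0.0981, 0.0459]
tcp_rot: [0.688, 0.725, -0.0, -0.0]
contact_force: [2.4, -0.5, -2.9]
opening: 0.609
time: 13.3
eef_pos: [0.5621, 0.0983, 0.1035]
tcp_rot: [0.688, 0.725, 0.002, 0.002]
contact_force: [1.1, 0.7, 0.0]
opening: 0.609
```

```bash
python3 - <<'E'
from h import *
st=get_state(); st["eef_pos"]=np.array([.57344,-.1534,.2971]); st["tcp_rot"]=np.array([.707107,.707107,-.0,-.001]); C=cam("wrist",st)
im=cv2.imread("pics/w1.png")
print("tray rim corners",onz(C,[(231,295),(315,299),(229,377),(312,379)],.035).round(3).tolist())
g=cv2.cvtColor(im,cv2.COLOR_BGR2HSV)
# cog top-face centres: bright mask, minAreaRect-free circle fit at z=.012 using edge facing away from visible side walls
o,m=cogs(cv2.cvtColor(im,cv2.COLOR_BGR2RGB),C); print(-C[2].T@C[3]); print(np.round(o,1).tolist())
E
python3 -m jog '{"travel":[[-8,-41,20],[-8,-41,0],[-8,-41,0],[-8,-41,0],[-8,-41,0]],"dr":[[0,0,0],[0,0,0],[0,0,0],[0,0,0],[0,0,0]],"jaw":[200,200,200,200,200]}'
```

```text
tray rim corners [[0.45, -0.35, 0.035], [0.57, -0.357, 0.035], [0.435, -0.498, 0.035], [0.565, -0.501, 0.035]]
[ 0.57317406 -0.07989716  0.46920242]
[[518.0, -262.8, 61.5], [615.0, -239.5, 68.5], [635.0, -69.9, 44.2], [512.6, -72.8, 51.3], [823.3, 34.2, 57.1]]
time: 13.72
eef_pos: [0.5195, -0.1035, 0.1169]
tcp_rot: [0.688, 0.726, -0.0, -0.001]
contact_force: [0.7, -0.5, -2.3]
opening: 0.609
```

```bash
python3 -m jog '{"travel":[[-3,-41,0],[-3,-41,0],[-3,-41,0],[-3,-41,0],[0,-41,0]],"dr":[[0,0,0],[0,0,0],[0,0,0],[0,0,0],[0,0,0]],"jaw":[200,200,200,200,200]}'
python3 -m jog '{"travel":[[0,-41,0],[0,-39,0],[0,-39,0],[0,0,-30],[0,0,0]],"dr":[[0,0,0],[0,0,0],[0,0,0],[0,0,0],[0,0,0]],"jaw":[200,200,200,200,200]}'
python3 -m jog '{"travel":[[0,0,0],[0,0,0]],"dr":[[0,0,0],[0,0,0]],"jaw":[200,200]}'
```

```text
time: 14.13
eef_pos: [0.5074, -0.3087, 0.1166]
tcp_rot: [0.689, 0.725, -0.0, -0.001]
contact_force: [0.5, 0.3, -1.6]
opening: 0.608
time: 14.55
eef_pos: [0.5056, -0.4261, 0.0816]
tcp_rot: [0.69, 0.724, 0.0, -0.005]
contact_force: [-1.6, 1.3, -3.7]
opening: 0.608
time: 14.72
eef_pos: [0.5086, -0.4251, 0.0866]
tcp_rot: [0.688, 0.726, 0.0, -0.001]
contact_force: [-0.5, -0.2, -1.6]
opening: 0.612
```

```bash
python3 -m jog '{"travel":[[-1,-1,-30],[0,0,-30],[0,0,-25],[0,0,-16],[0,0,0]],"dr":[[0,0,0],[0,0,0],[0,0,0],[0,0,0],[0,0,0]],"jaw":[200,200,200,200,200]}'
python3 -m jog '{"travel":[[0,0,-4],[0,0,0],[0,0,0]],"dr":[[0,0,0],[0,0,0],[0,0,0]],"jaw":[200,200,200]}'
python3 -m jog '{"travel":[[0,0,0],[0,0,0],[0,0,0],[0,0,0],[0,0,30]],"dr":[[0,0,0],[0,0,0],[0,0,0],[0,0,0],[0,0,0]],"jaw":[60,60,60,60,60]}'
python3 -m jog '{"travel":[[4,20,40],[4,30,40],[4,30,40],[10,41,30],[10,41,30]],"dr":[[0,0,0],[0,0,0],[0,0,0],[0,0,0],[0,0,0]],"jaw":[60,0,0,0,0]}'
python3 -m jog '{"travel":[[20,40,20],[0,0,0],[0,0,0],[0,0,0]],"dr":[[0,0,-3],[0,0,0],[0,0,0],[0,0,0]],"jaw":[0,0,0,0]}'
python3 - <<'E'
from h import *
im,C=shot("wrist","w8");print(get_state()["eef_pos"],-C[2].T@C[3])
o,m=cogs(im,C);print(np.round(o,1).tolist())
d=(cv2.cvtColor(im,cv2.COLOR_RGB2GRAY)<80).astype(np.uint8)
T=rect(im,C,(.507,-.427),.017,.07,280); g=cv2.cvtColor(T,cv2.COLOR_RGB2HSV)
print("tray grey px",((g[...,1]<60)&(g[...,2]>40)).sum()*.25)
np.savez("w8.npz",K=C[0],k=C[1],R=C[2],t=C[3])
E
```

```text
time: 15.13
eef_pos: [0.5063, -0.4238, -0.0175]
tcp_rot: [0.688, 0.726, 0.0, -0.004]
contact_force: [-0.7, 1.5, -1.9]
opening: 0.608
time: 15.38
eef_pos: [0.5092, -0.4282, -0.0158]
tcp_rot: [0.688, 0.726, -0.0, 0.002]
contact_force: [0.3, -0.0, -0.7]
opening: 0.611
time: 15.8
eef_pos: [0.5042, -0.4234, 0.0054]
tcp_rot: [0.688, 0.725, 0.001, -0.006]
contact_force: [-0.8, 1.0, -0.7]
opening: 0.763
time: 16.22
eef_pos: [0.5346, -0.2924, 0.1661]
tcp_rot: [0.689, 0.725, 0.0, 0.001]
contact_force: [0.5, -0.6, 0.8]
opening: 0.998
time: 16.55
eef_pos: [0.551, -0.2589, 0.1803]
tcp_rot: [0.707, 0.707, -0.0, -0.0]
contact_force: [0.5, 0.4, -1.7]
opening: 1.001
[ 0.5505047  -0.25928633  0.17950167] [ 0.55055333 -0.18511711  0.35226634]
[[517.8, -264.7, 60.1], [614.3, -241.7, 66.8]]
tray grey px 2142.75
```

The tray shows about 2140 mm² of grey, so the worn cog is in it. Next I'll look straight down on the largest cog.

```bash
cat >> h.py <<'E'
def cogpose(im,C,xy,ztop=.012,d=64):
    """orthophoto -> centre (m), slot arcs (angle,width deg) in world"""
    n=640;half=.05;s=n/(2*half)
    T=rect(im,C,xy,ztop,half,n); h=cv2.cvtColor(T,cv2.COLOR_RGB2HSV)
    m=((h[...,1]<60)&(h[...,2]>90)).astype(np.uint8); m=cv2.morphologyEx(m,cv2.MORPH_OPEN,np.ones((3,3),np.uint8))
    cs,_=cv2.findContours(m,cv2.RETR_EXTERNAL,cv2.CHAIN_APPROX_NONE)
    c=min((c for c in cs if cv2.contourArea(c)>1000*s*s/4e6*2),key=lambda c:abs(np.linalg.norm(cv2.minEnclosingCircle(c)[0]-np.array([n/2,n/2]))))
    e=cv2.fitEllipse(cv2.convexHull(c)); cx,cy=e[0]
    a=np.arange(720)/2; r=np.linspace(.0118,.0142,6)*s
    v=np.array([m[np.clip(np.round(cy-r*np.sin(t)).astype(int),0,n-1),np.clip(np.round(cx+r*np.cos(t)).astype(int),0,n-1)].mean() for t in np.radians(a)])
    k=(v<.5).astype(int); k0=int(np.argmax(k==0)); kk=np.roll(k,-k0); arcs=[];i=0
    while i<720:
        if kk[i]:
            j=i
            while j<720 and kk[j]: j+=1
            if j-i>12: arcs.append((round(((i+j-1)/2+k0)/2%360,1),(j-i)/2))
            i=j
        else: i+=1
    return np.array([xy[0]+(cx-n/2)/s,xy[1]-(cy-n/2)/s]),np.array(e[1])/s*1000,arcs
E
python3 -m jog '{"travel":[[13,-11,-22],[13,-11,-22],[13,-11,-22],[12,-11,-22],[12,-12,-22]],"dr":[[0,0,0],[0,0,0],[0,0,0],[0,0,0],[0,0,0]],"jaw":[0,0,0,0,0]}'
python3 -m jog '{"travel":[[0,0,0],[0,0,0],[0,0,0]],"dr":[[0,0,0],[0,0,0],[0,0,0]],"jaw":[0,0,0]}'
python3 - <<'E'
from h import *
im,C=shot("wrist","w9");print(get_state()["eef_pos"],-C[2].T@C[3])
for r in [cogpose(im,C,p) for p in [(.614,-.241),(.518,-.264)]]: print(r)
E
```

```text
time: 17.02
eef_pos: [0.6131, -0.3165, 0.0675]
tcp_rot: [0.708, 0.706, -0.0, -0.001]
contact_force: [0.4, -0.0, -0.5]
opening: 0.997
time: 17.27
eef_pos: [0.6134, -0.3155, 0.0703]
tcp_rot: [0.708, 0.707, -0.0, -0.001]
contact_force: [-0.5, -0.5, 1.3]
opening: 1.004
[ 0.61410238 -0.3155218   0.07163961] [ 0.61321303 -0.24191867  0.24231738]
(array([ 0.61489901, -0.24184366]), array([65.57505131, 65.79465866]), [(72.5, 25.5), (191.5, 25.5), (232.5, 8.5), (313.0, 54.5)])
(array([ 0.51815219, -0.26476681]), array([58.23001862, 60.91387749]), [(78.5, 53.5), (194.5, 25.5), (319.5, 11.5)])
```

cog_a is at (0.6149,-0.2418) with its master slot at 312.5°, so its teeth are at 12.5° mod 30. cog_b is at about (0.518,-0.265) with its master at about 78°. I'll grip cog_a first with the jaws at 72.5° to centre it and learn the camera bias, then regrip at -17.5°.

```bash
python3 -m jog '{"travel":[[0,15,0],[0,15,0],[0,15,0],[0,15,0],[1,14,0]],"dr":[[0,0,7],[0,0,7],[0,0,7],[0,0,7],[0,0,7]],"jaw":[0,0,0,0,0]}' 20
python3 -m jog '{"travel":[[0,0,-12],[0,0,-12],[0,0,-12],[0,0,-12],[0,0,-12]],"dr":[[0,0,7],[0,0,7],[0,0,7],[0,0,7],[0,0,7]],"jaw":[0,0,0,0,0]}'
python3 -m jog '{"travel":[[0,0,-12],[0,0,-12],[0,0,-10],[0,0,0],[0,0,0]],"dr":[[0,0,2.5],[0,0,0],[0,0,0],[0,0,0],[0,0,0]],"jaw":[0,0,0,0,0]}'
python3 - <<'E'
from h import *
s=get_state();print(s["eef_pos"],Rn.from_quat(s["tcp_rot"]).as_matrix()[:2,1],s["qpos"][5])
E
```

```text
time: 17.73
eef_pos: [0.6156, -0.2403, 0.0732]
tcp_rot: [0.459, 0.888, -0.0, 0.002]
contact_force: [0.4, -0.1, -0.2]
opening: 1.002
time: 18.15
eef_pos: [0.6161, -0.2411, 0.0128]
tcp_rot: [0.17, 0.985, -0.001, 0.002]
contact_force: [-0.3, -0.3, 0.1]
opening: 0.998
time: 18.57
eef_pos: [0.615, -0.2407, -0.0234]
tcp_rot: [0.153, 0.988, 0.0, -0.0]
contact_force: [0.1, -0.1, 0.5]
opening: 0.999
[ 0.61501951 -0.24073526 -0.02344827] [0.30143764 0.95348589] -1.7910506528541652
```

```bash
python3 -m jog '{"travel":[[0,0,-6],[0,0,0],[0,0,0],[0,0,0],[0,0,0]],"dr":[[0,0,0],[0,0,0],[0,0,0],[0,0,0],[0,0,0]],"jaw":[0,120,120,120,120]}' 20
python3 -m jog '{"travel":[[0,0,0],[0,0,0],[0,0,0]],"dr":[[0,0,0],[0,0,0],[0,0,0]],"jaw":[120,120,120]}'
python3 -m jog '{"travel":[[0,0,0],[0,0,0],[0,0,0]],"dr":[[0,0,0],[0,0,0],[0,0,0]],"jaw":[0,0,0]}'
python3 -m jog '{"travel":[[0,0,45],[0,0,0],[0,0,0],[0,0,0]],"dr":[[0,0,0],[0,0,0],[0,0,0],[0,0,0]],"jaw":[0,0,0,0]}' || true
python3 - <<'E'
from h import *
s=get_state();print(s["eef_pos"])
im,C=shot("wrist","w10")
try: print(cogpose(im,C,(.615,-.241)))
except Exception as e: print(e)
E
```

```text
time: 18.98
eef_pos: [0.6156, -0.2412, -0.0289]
tcp_rot: [0.152, 0.988, -0.0, 0.0]
contact_force: [-0.5, -0.5, 0.7]
opening: 0.739
time: 19.23
eef_pos: [0.6156, -0.2411, -0.029]
tcp_rot: [0.152, 0.988, -0.0, 0.0]
contact_force: [-0.1, 0.4, 2.1]
opening: 0.739
time: 19.48
eef_pos: [0.6151, -0.2407, -0.0297]
tcp_rot: [0.152, 0.988, 0.0, -0.0]
contact_force: [-0.3, -0.2, -0.4]
opening: 0.998
[ 0.61506458 -0.24073813 -0.02969638]
(array([ 0.61413686, -0.2411798 ]), array([64.94767666, 68.35044861]), [(28.2, 10.0), (65.5, 28.5), (189.0, 16.5), (277.8, 8.0), (320.5, 69.5)])out of range: a shift must lie within [-41.7, 41.7]
```

```bash
python3 -m jog '{"travel":[[0,0,10],[0,0,0],[0,0,0],[0,0,0],[0,0,0]],"dr":[[0,0,-7],[0,0,-7],[0,0,-7],[0,0,-7],[0,0,-7]],"jaw":[0,0,0,0,0]}' 20
python3 -m jog '{"travel":[[0,0,0],[0,0,0],[0,0,0],[0,0,0],[0,0,0]],"dr":[[0,0,-7],[0,0,-7],[0,0,-7],[0,0,-7],[0,0,-7]],"jaw":[0,0,0,0,0]}'
python3 -m jog '{"travel":[[0,0,0],[0,0,0],[0,0,-10],[0,0,0],[0,0,0]],"dr":[[0,0,-7],[0,0,-7],[0,0,-6],[0,0,0],[0,0,0]],"jaw":[0,0,0,0,120]}'
python3 -m jog '{"travel":[[0,0,0],[0,0,0],[0,0,0],[0,0,0]],"dr":[[0,0,0],[0,0,0],[0,0,0],[0,0,0]],"jaw":[120,120,120,120]}' 
python3 -m jog '{"travel":[[0,0,0],[0,0,0],[0,0,5],[0,0,10],[0,0,20]],"dr":[[0,0,0],[0,0,0],[0,0,0],[0,0,0],[0,0,0]],"jaw":[200,200,200,200,200]}' 60
```

```text
time: 19.95
eef_pos: [0.6152, -0.2408, -0.0196]
tcp_rot: [0.445, 0.896, 0.0, -0.0]
contact_force: [1.0, -0.5, 0.5]
opening: 1.0
time: 20.37
eef_pos: [0.6151, -0.2408, -0.0196]
tcp_rot: [0.694, 0.72, -0.0, -0.0]
contact_force: [-0.8, 0.2, -0.1]
opening: 0.999
time: 20.78
eef_pos: [0.6145, -0.2404, -0.0303]
tcp_rot: [0.806, 0.592, -0.0, -0.001]
contact_force: [0.2, -0.6, 0.6]
opening: 0.883
time: 21.12
eef_pos: [0.6155, -0.241, -0.0291]
tcp_rot: [0.806, 0.592, 0.0, 0.0]
contact_force: [-0.5, -0.6, 0.7]
opening: 0.743
time: 21.53
eef_pos: [0.6127, -0.2394, 0.0029]
tcp_rot: [0.806, 0.591, -0.001, -0.003]
contact_force: [0.2, -0.4, -1.5]
opening: 0.718
```

```bash
python3 -m jog '{"travel":[[0,0,40],[0,10,35],[-8,38,28],[-8,38,0],[-8,38,0]],"dr":[[0,0,0],[0,0,0],[0,0,7],[0,0,7],[0,0,7]],"jaw":[200,200,200,200,200]}' 
python3 -m jog '{"travel":[[-8,38,0],[-8,38,0],[-8,38,0],[-8,38,0],[-6,38,0]],"dr":[[0,0,7],[0,0,7],[0,0,7],[0,0,7],[0,0,1.5]],"jaw":[200,200,200,200,200]}'
python3 -m jog '{"travel":[[0,24,0],[0,0,0],[0,0,0],[0,0,0]],"dr":[[0,0,0],[0,0,0],[0,0,0],[0,0,0]],"jaw":[200,200,200,200]}'
python3 - <<'E'
from h import *
s=get_state();y=Rn.from_quat(s["tcp_rot"]).as_matrix()[:2,1];print(s["eef_pos"],np.degrees(np.arctan2(y[1],y[0])))
E
```

```text
time: 21.95
eef_pos: [0.5937, -0.1218, 0.1087]
tcp_rot: [0.684, 0.73, 0.001, 0.003]
contact_force: [0.9, 0.7, -1.4]
opening: 0.717
time: 22.37
eef_pos: [0.553, 0.0699, 0.1053]
tcp_rot: [0.475, 0.88, -0.0, -0.0]
contact_force: [1.5, 0.4, -1.5]
opening: 0.718
time: 22.7
eef_pos: [0.5543, 0.0918, 0.1052]
tcp_rot: [0.477, 0.879, -0.0, 0.0]
contact_force: [0.5, 0.6, -1.0]
opening: 0.722
[0.55427159 0.09181831 0.10517423] 33.01793869309059
```

```bash
python3 -m jog '{"travel":[[6,7,0],[0,0,0],[0,0,-10],[0,0,-6],[0,0,0]],"dr":[[0,0,0],[0,0,0],[0,0,0],[0,0,0],[0,0,0]],"jaw":[200,200,200,200,200]}' 
python3 -m jog '{"travel":[[0,0,-4],[0,0,-4],[0,0,0],[0,0,0]],"dr":[[0,0,0],[0,0,0],[0,0,0],[0,0,0]],"jaw":[200,200,200,200]}'
python3 -m jog '{"travel":[[0,0,-3],[0,0,-3],[0,0,0],[0,0,0]],"dr":[[0,0,0],[0,0,0],[0,0,0],[0,0,0]],"jaw":[200,200,200,200]}'
python3 -c "
from h import *
print(get_state()['wrist_torque'])"
```

```text
time: 23.12
eef_pos: [0.5586, 0.0986, 0.0863]
tcp_rot: [0.478, 0.879, -0.001, -0.002]
contact_force: [-1.0, 0.4, -1.3]
opening: 0.717
time: 23.45
eef_pos: [0.5601, 0.0992, 0.0806]
tcp_rot: [0.477, 0.879, -0.0, -0.0]
contact_force: [-0.0, -0.4, -1.6]
opening: 0.715
time: 23.78
eef_pos: [0.5602, 0.0992, 0.0747]
tcp_rot: [0.477, 0.879, -0.0, -0.0]
contact_force: [-0.6, -0.4, -0.9]
opening: 0.72
[0.00617311 0.02038173 0.04543144]
```

It's on the ribs with no resistance, so I'll continue down.

```bash
python3 -m jog '{"travel":[[0,0,-5],[0,0,-7],[0,0,-7],[0,0,0],[0,0,0]],"dr":[[0,0,0],[0,0,0],[0,0,0],[0,0,0],[0,0,0]],"jaw":[200,200,200,200,200]}' 
python3 -m jog '{"travel":[[0,0,-7],[0,0,-7],[0,0,-4],[0,0,0]],"dr":[[0,0,0],[0,0,0],[0,0,0],[0,0,0]],"jaw":[200,200,200,200]}'
python3 -m jog '{"travel":[[0,0,-2],[0,0,-1],[0,0,0]],"dr":[[0,0,0],[0,0,0],[0,0,0]],"jaw":[200,200,200]}'
```

```text
time: 24.2
eef_pos: [0.5599, 0.0991, 0.055]
tcp_rot: [0.477, 0.879, -0.0, -0.001]
contact_force: [-0.7, -0.2, -0.4]
opening: 0.718
time: 24.53
eef_pos: [0.5598, 0.0991, 0.0366]
tcp_rot: [0.477, 0.879, -0.0, -0.001]
contact_force: [0.9, -0.0, -1.4]
opening: 0.717
time: 24.78
eef_pos: [0.5603, 0.0992, 0.0354]
tcp_rot: [0.477, 0.879, -0.0, -0.0]
contact_force: [-2.5, -0.1, 1.7]
opening: 0.716
```

```bash
python3 -m jog '{"travel":[[0,0,-2],[0,0,0],[0,0,0],[0,0,0],[0,0,0]],"dr":[[0,0,0],[0,0,0],[0,0,0],[0,0,0],[0,0,0]],"jaw":[200,200,0,0,0]}' 
python3 -m jog '{"travel":[[0,0,20],[0,0,40],[0,0,40],[0,-20,20],[-4,-41,0]],"dr":[[0,0,0],[0,0,0],[0,0,0],[0,0,-7],[0,0,-7]],"jaw":[0,0,0,0,0]}'
python3 -m jog '{"travel":[[-5,-41,0],[-5,-41,0],[-5,-41,0],[-5,-41,0],[-5,-41,0]],"dr":[[0,0,-7],[0,0,-7],[0,0,-5],[0,0,0],[0,0,0]],"jaw":[0,0,0,0,0]}'
python3 -m jog '{"travel":[[-5,-41,-21],[-5,-41,-20],[-4,-41,-20],[-4,-41,-20],[0,-8,-20]],"dr":[[0,0,0],[0,0,0],[0,0,0],[0,0,0],[0,0,0]],"jaw":[0,0,0,0,0]}'
python3 -m jog '{"travel":[[0,0,0],[0,0,0],[0,0,0]],"dr":[[0,0,0],[0,0,0],[0,0,0]],"jaw":[0,0,0]}'
python3 - <<'E'
from h import *
s=get_state();y=Rn.from_quat(s["tcp_rot"]).as_matrix()[:2,1];print(s["eef_pos"],np.degrees(np.arctan2(y[1],y[0])))
im,C=shot("wrist","w11");print(-C[2].T@C[3]); print(np.round(cogs(im,C)[0],1).tolist()); print(cogpose(im,C,(.518,-.2645)))
E
```

```text
time: 25.2
eef_pos: [0.5605, 0.0992, 0.0329]
tcp_rot: [0.477, 0.879, 0.0, 0.0]
contact_force: [0.3, -0.0, 0.7]
opening: 0.999
time: 25.62
eef_pos: [0.5609, 0.04, 0.1601]
tcp_rot: [0.581, 0.814, 0.004, 0.005]
contact_force: [1.1, -0.3, 0.7]
opening: 1.0
time: 26.03
eef_pos: [0.5307, -0.1686, 0.1528]
tcp_rot: [0.707, 0.707, 0.0, 0.0]
contact_force: [1.2, 0.0, -0.7]
opening: 0.998
time: 26.45
eef_pos: [0.5146, -0.3294, 0.0593]
tcp_rot: [0.709, 0.706, -0.001, 0.002]
contact_force: [-0.3, 0.3, 0.5]
opening: 1.003
time: 26.7
eef_pos: [0.5154, -0.3229, 0.0599]
tcp_rot: [0.707, 0.707, 0.0, 0.0]
contact_force: [-0.1, -0.7, 0.1]
opening: 0.998
[ 0.5153592  -0.32285935  0.05993039] 0.030042643365934815
[ 0.51478129 -0.24917153  0.23193925]
[[611.4, -382.0, 55.6], [417.0, -381.1, 55.9], [517.3, -265.3, 58.5]]
(array([ 0.51734912, -0.26525317]), array([58.31913948, 58.61410141]), [(75.0, 53.5), (191.8, 24.0), (315.2, 25.0)])
```

cog_b is at (0.5173,-0.2653) with its master at 74.7°. I'll pick it at 44.7° and place it at -27°.

```bash
python3 -m jog '{"travel":[[0.5,15,0],[0.5,15,0],[0.5,14,0],[0.5,13.5,0],[0,0,-15]],"dr":[[0,0,7],[0,0,7],[0,0,7],[0,0,7],[0,0,7]],"jaw":[0,0,0,0,0]}' 20
python3 -m jog '{"travel":[[0,0,-20],[0,0,-20],[0,0,-18],[0,0,-15],[0,0,0]],"dr":[[0,0,7],[0,0,2.7],[0,0,0],[0,0,0],[0,0,0]],"jaw":[0,0,0,0,0]}'
python3 -m jog '{"travel":[[0,0,0],[0,0,0],[0,0,0],[0,0,0],[0,0,0]],"dr":[[0,0,0],[0,0,0],[0,0,0],[0,0,0],[0,0,0]],"jaw":[140,140,140,140,140]}' 20
python3 -m jog '{"travel":[[0,0,0],[0,0,0],[0,0,0]],"dr":[[0,0,0],[0,0,0],[0,0,0]],"jaw":[200,200,200]}' 60
```

```text
time: 27.17
eef_pos: [0.5203, -0.2644, 0.0492]
tcp_rot: [0.457, 0.889, -0.0, 0.004]
contact_force: [0.0, -0.5, 1.0]
opening: 1.002
time: 27.58
eef_pos: [0.5159, -0.2635, -0.0302]
tcp_rot: [0.384, 0.923, 0.001, -0.002]
contact_force: [-1.1, 0.3, -1.1]
opening: 1.002
time: 28.0
eef_pos: [0.5186, -0.2665, -0.0261]
tcp_rot: [0.385, 0.923, -0.0, 0.002]
contact_force: [0.4, 3.0, 5.5]
opening: 0.655
time: 28.25
eef_pos: [0.5188, -0.2667, -0.0256]
tcp_rot: [0.385, 0.923, -0.0, 0.002]
contact_force: [0.1, 3.2, 9.6]
opening: 0.63
```

```bash
python3 -m jog '{"travel":[[0,0,10],[0,0,20],[0,0,36],[0,10,35],[4,38,35]],"dr":[[0,0,0],[0,0,0],[0,0,0],[0,0,-7],[0,0,-7]],"jaw":[200,200,200,200,200]}' 
python3 -m jog '{"travel":[[5,39,0],[5,39,0],[5,39,0],[5,39,0],[5,39,0]],"dr":[[0,0,-7],[0,0,-7],[0,0,-7],[0,0,-7],[0,0,-7]],"jaw":[200,200,200,200,200]}' 
python3 -m jog '{"travel":[[5,39,0],[5,39,0],[1,39,0],[0,0,0],[0,0,0]],"dr":[[0,0,-7],[0,0,-7],[0,0,-7],[0,0,-1.7],[0,0,0]],"jaw":[200,200,200,200,200]}' 
python3 -m jog '{"travel":[[0,0,0],[0,0,0]],"dr":[[0,0,0],[0,0,0]],"jaw":[200,200]}' 
python3 - <<'E'
from h import *
s=get_state();y=Rn.from_quat(s["tcp_rot"]).as_matrix()[:2,1];print(s["eef_pos"],np.degrees(np.arctan2(y[1],y[0])))
E
```

```text
time: 28.67
eef_pos: [0.5208, -0.2287, 0.104]
tcp_rot: [0.499, 0.867, -0.001, 0.002]
contact_force: [1.6, -0.8, -0.6]
opening: 0.635
time: 29.08
eef_pos: [0.5441, -0.0371, 0.1012]
tcp_rot: [0.726, 0.687, 0.0, 0.0]
contact_force: [0.4, 0.2, -1.7]
opening: 0.627
time: 29.5
eef_pos: [0.5545, 0.0736, 0.1008]
tcp_rot: [0.839, 0.544, -0.0, 0.0]
contact_force: [-0.6, -0.4, -1.2]
opening: 0.632
time: 29.67
eef_pos: [0.5549, 0.0708, 0.1007]
tcp_rot: [0.84, 0.542, -0.0, 0.0]
contact_force: [0.6, -0.1, -1.4]
opening: 0.634
[0.55492107 0.07082073 0.10070197] -24.352140233297987
```

```bash
python3 -m jog '{"travel":[[4,27,0],[0,0,0],[0,0,0],[0,0,-5],[0,0,0]],"dr":[[0,0,-2.6],[0,0,0],[0,0,0],[0,0,0],[0,0,0]],"jaw":[200,200,200,200,200]}' 
python3 -m jog '{"travel":[[0,0,-4],[0,0,-4],[0,0,0],[0,0,0]],"dr":[[0,0,0],[0,0,0],[0,0,0],[0,0,0]],"jaw":[200,200,200,200]}'
python3 -m jog '{"travel":[[0,0,-3],[0,0,-3],[0,0,0],[0,0,0]],"dr":[[0,0,0],[0,0,0],[0,0,0],[0,0,0]],"jaw":[200,200,200,200]}'
python3 - <<'E'
from h import *
s=get_state();y=Rn.from_quat(s["tcp_rot"]).as_matrix()[:2,1];print(s["eef_pos"],np.degrees(np.arctan2(y[1],y[0])),s["wrist_torque"])
E
```

```text
time: 30.08
eef_pos: [0.5584, 0.0975, 0.0946]
tcp_rot: [0.853, 0.523, -0.001, -0.0]
contact_force: [-0.2, 0.6, -1.5]
opening: 0.632
time: 30.42
eef_pos: [0.5586, 0.0984, 0.087]
tcp_rot: [0.852, 0.523, -0.001, -0.0]
contact_force: [-0.3, 1.1, -1.7]
opening: 0.63
time: 30.75
eef_pos: [0.5594, 0.0985, 0.0815]
tcp_rot: [0.852, 0.523, 0.0, 0.0]
contact_force: [1.8, -0.5, -3.8]
opening: 0.637
[0.55939185 0.09850773 0.08150939] -26.936075730515594 [-0.0856142  -0.2664416  -0.00497413]
```

```bash
python3 -m jog '{"travel":[[0,0,-4],[0,0,-4],[0,0,0]],"dr":[[0,0,0],[0,0,0],[0,0,0]],"jaw":[200,200,200]}'
python3 -m jog '{"travel":[[0,0,-6],[0,0,-6],[0,0,-6],[0,0,0]],"dr":[[0,0,0],[0,0,0],[0,0,0],[0,0,0]],"jaw":[200,200,200,200]}'
python3 -m jog '{"travel":[[0,0,-3],[0,0,-2],[0,0,0]],"dr":[[0,0,0],[0,0,0],[0,0,0]],"jaw":[200,200,200]}'
```

```text
time: 31.0
eef_pos: [0.5595, 0.0985, 0.0732]
tcp_rot: [0.852, 0.523, 0.0, 0.0]
contact_force: [2.9, -1.3, -3.1]
opening: 0.631
time: 31.33
eef_pos: [0.5594, 0.0984, 0.0544]
tcp_rot: [0.852, 0.523, 0.0, 0.0]
contact_force: [4.9, -1.3, -4.2]
opening: 0.63
time: 31.58
eef_pos: [0.5595, 0.0985, 0.0506]
tcp_rot: [0.852, 0.523, 0.0, 0.0]
contact_force: [4.7, -1.5, -1.9]
opening: 0.633
```

```bash
python3 -m jog '{"travel":[[0,0,-2],[0,0,0],[0,0,0],[0,0,0],[0,0,0]],"dr":[[0,0,0],[0,0,0],[0,0,0],[0,0,0],[0,0,0]],"jaw":[200,200,0,0,0]}' 
python3 -m jog '{"travel":[[0,0,20],[0,0,40],[0,0,40],[0,-20,10],[-9,-41,0]],"dr":[[0,0,0],[0,0,0],[0,0,7],[0,0,7],[0,0,7]],"jaw":[0,0,0,0,0]}'
python3 -m jog '{"travel":[[-9,-41,-10],[-9,-41,-20],[-9,-41,-20],[-9,-41,-20],[0,-20,-20]],"dr":[[0,0,6],[0,0,0],[0,0,0],[0,0,0],[0,0,0]],"jaw":[0,0,0,0,0]}'
python3 -m jog '{"travel":[[0,0,0],[0,0,0],[0,0,0]],"dr":[[0,0,0],[0,0,0],[0,0,0]],"jaw":[0,0,0]}'
cat > look.py <<'E'
import sys
from h import *
s=get_state();y=Rn.from_quat(s["tcp_rot"]).as_matrix()[:2,1];print(s["eef_pos"].round(4),np.degrees(np.arctan2(y[1],y[0])).round(2))
im,C=shot("wrist",sys.argv[1]);print((-C[2].T@C[3]).round(4)); L=cogs(im,C,amin=150)[0];print(np.round(L,1).tolist())
for x,yy,d in L:
    try: print(cogpose(im,C,(x/1e3,yy/1e3)))
    except Exception as e: print(e)
E
python3 look.py w12
```

```text
time: 32.0
eef_pos: [0.5577, 0.0991, 0.0479]
tcp_rot: [0.852, 0.523, -0.001, -0.001]
contact_force: [0.8, 0.8, -0.6]
opening: 0.995
time: 32.42
eef_pos: [0.554, 0.0427, 0.1639]
tcp_rot: [0.742, 0.67, 0.004, 0.003]
contact_force: [1.2, -0.0, -0.7]
opening: 0.998
time: 32.83
eef_pos: [0.5163, -0.1315, 0.0744]
tcp_rot: [0.711, 0.704, -0.0, -0.0]
contact_force: [0.3, 0.6, -0.2]
opening: 0.999
time: 33.08
eef_pos: [0.518, -0.1282, 0.0754]
tcp_rot: [0.71, 0.704, 0.0, -0.0]
contact_force: [0.2, -0.1, -0.1]
opening: 1.004
[ 0.518  -0.1282  0.0754] -0.44
[ 0.5181 -0.0546  0.2475]
[[617.8, -199.5, 60.2], [414.2, -196.8, 60.3], [634.0, -69.7, 47.0], [512.5, -73.7, 51.3]]
(array([ 0.61945029, -0.20072405]), array([26.17597103, 66.13332272]), [(214.8, 176.0), (38.2, 94.0)])
(array([ 0.41588303, -0.19799851]), array([30.64303637, 65.8166647 ]), [(141.8, 86.0), (324.8, 183.0)])
(array([ 0.63377311, -0.07020975]), array([43.78468513, 48.3165741 ]), [(36.0, 45.5), (286.5, 23.5), (359.8, 8.0)])
(array([ 0.51245904, -0.07359336]), array([51.28375053, 51.38635159]), [(132.0, 25.5), (252.0, 26.5), (15.2, 50.0)])
```

cog_c is at (0.5125,-0.0736) with its master at about 12.8°. I'll pick it at 12.8° and place it at 3°.

```bash
python3 -m jog '{"travel":[[-2.5,18,-10],[-2,18,-10],[-1,18.6,-20],[0,0,-25],[0,0,-20]],"dr":[[0,0,7],[0,0,6.2],[0,0,0],[0,0,0],[0,0,0]],"jaw":[0,0,0,0,0]}' 20
python3 -m jog '{"travel":[[0,0,-15],[0,0,0],[0,0,0],[0,0,0],[0,0,0]],"dr":[[0,0,0],[0,0,0],[0,0,0],[0,0,0],[0,0,0]],"jaw":[0,0,0,160,160]}'
python3 -m jog '{"travel":[[0,0,0],[0,0,0],[0,0,0],[0,0,0],[0,0,0]],"dr":[[0,0,0],[0,0,0],[0,0,0],[0,0,0],[0,0,0]],"jaw":[160,160,160,160,160]}'
python3 -m jog '{"travel":[[0,0,0],[0,0,0],[0,0,0]],"dr":[[0,0,0],[0,0,0],[0,0,0]],"jaw":[200,200,200]}' 60
```

```text
time: 33.55
eef_pos: [0.5133, -0.0719, -0.0094]
tcp_rot: [0.623, 0.783, 0.0, 0.001]
contact_force: [0.5, 0.7, -0.2]
opening: 1.0
time: 33.97
eef_pos: [0.5141, -0.0745, -0.0229]
tcp_rot: [0.624, 0.781, 0.001, 0.002]
contact_force: [-0.6, -0.3, -0.3]
opening: 0.747
time: 34.38
eef_pos: [0.5136, -0.0747, -0.0231]
tcp_rot: [0.624, 0.781, 0.001, 0.001]
contact_force: [-0.8, 1.4, 7.3]
opening: 0.571
time: 34.63
eef_pos: [0.5138, -0.0747, -0.0226]
tcp_rot: [0.624, 0.781, 0.0, 0.001]
contact_force: [-1.7, 1.8, 9.4]
opening: 0.536
```

```bash
python3 -m jog '{"travel":[[0,0,10],[0,0,20],[0,0,36],[0,0,35],[10,30,35]],"dr":[[0,0,0],[0,0,0],[0,0,0],[0,0,-7],[0,0,-2.8]],"jaw":[200,200,200,200,200]}' 
python3 -m jog '{"travel":[[9,36,0],[9,36,0],[9,36,0],[9,35,0],[0,0,0]],"dr":[[0,0,0],[0,0,0],[0,0,0],[0,0,0],[0,0,0]],"jaw":[200,200,200,200,200]}' 
python3 -m jog '{"travel":[[0,0,0],[0,0,0]],"dr":[[0,0,0],[0,0,0]],"jaw":[200,200]}' 
python3 - <<'E'
from h import *
s=get_state();y=Rn.from_quat(s["tcp_rot"]).as_matrix()[:2,1];print(s["eef_pos"],np.degrees(np.arctan2(y[1],y[0])))
E
```

```text
time: 35.05
eef_pos: [0.5209, -0.0505, 0.1094]
tcp_rot: [0.692, 0.722, -0.001, 0.001]
contact_force: [1.0, -0.1, -0.3]
opening: 0.536
time: 35.47
eef_pos: [0.5579, 0.1003, 0.1079]
tcp_rot: [0.687, 0.727, 0.002, -0.0]
contact_force: [-0.9, -0.1, -0.8]
opening: 0.535
time: 35.63
eef_pos: [0.5569, 0.095, 0.1071]
tcp_rot: [0.688, 0.725, -0.0, -0.0]
contact_force: [-0.3, 0.1, -0.8]
opening: 0.54
[0.5568855  0.09503845 0.10711019] 2.9955919019054202
```

```bash
python3 -m jog '{"travel":[[3,3,0],[0,0,0],[0,0,-8],[0,0,-6],[0,0,0]],"dr":[[0,0,0],[0,0,0],[0,0,0],[0,0,0],[0,0,0]],"jaw":[200,200,200,200,200]}' 
python3 -m jog '{"travel":[[0,0,-3],[0,0,-3],[0,0,-3],[0,0,0]],"dr":[[0,0,0],[0,0,0],[0,0,0],[0,0,0]],"jaw":[200,200,200,200]}'
python3 -m jog '{"travel":[[0,0,-3],[0,0,-3],[0,0,0],[0,0,0]],"dr":[[0,0,0],[0,0,0],[0,0,0],[0,0,0]],"jaw":[200,200,200,200]}'
```

```text
time: 36.05
eef_pos: [0.5587, 0.0975, 0.0909]
tcp_rot: [0.689, 0.725, -0.001, -0.001]
contact_force: [-0.6, 0.3, -0.7]
opening: 0.536
time: 36.38
eef_pos: [0.5601, 0.098, 0.0835]
tcp_rot: [0.689, 0.725, -0.0, -0.0]
contact_force: [0.3, 0.2, -1.2]
opening: 0.538
time: 36.72
eef_pos: [0.5603, 0.0981, 0.078]
tcp_rot: [0.689, 0.725, -0.0, 0.0]
contact_force: [0.9, 0.6, -2.0]
opening: 0.538
```

```bash
python3 -m jog '{"travel":[[0,0,-4],[0,0,-4],[0,0,-3],[0,0,0]],"dr":[[0,0,0],[0,0,0],[0,0,0],[0,0,0]],"jaw":[200,200,200,200]}'
python3 -m jog '{"travel":[[0,0,-2],[0,0,-1],[0,0,0]],"dr":[[0,0,0],[0,0,0],[0,0,0]],"jaw":[200,200,200]}'
python3 -m jog '{"travel":[[0,0,-2],[0,0,0],[0,0,0],[0,0,0],[0,0,0]],"dr":[[0,0,0],[0,0,0],[0,0,0],[0,0,0],[0,0,0]],"jaw":[200,200,0,0,0]}' 
python3 -m jog '{"travel":[[0,0,20],[0,0,40],[0,-10,30],[16,-41,0],[16,-41,0]],"dr":[[0,0,0],[0,0,0],[0,0,-3],[0,0,0],[0,0,0]],"jaw":[0,0,0,0,0]}'
python3 -m jog '{"travel":[[16,-41,-20],[16,-41,-20],[7,-41,-20],[0,-20,-20],[0,0,-10]],"dr":[[0,0,0],[0,0,0],[0,0,0],[0,0,0],[0,0,0]],"jaw":[0,0,0,0,0]}'
python3 -m jog '{"travel":[[0,0,0],[0,0,0],[0,0,0]],"dr":[[0,0,0],[0,0,0],[0,0,0]],"jaw":[0,0,0]}'
python3 look.py w13
```

```text
time: 37.05
eef_pos: [0.5602, 0.098, 0.0664]
tcp_rot: [0.689, 0.725, -0.0, 0.0]
contact_force: [0.6, -0.6, -2.8]
opening: 0.539
time: 37.3
eef_pos: [0.5605, 0.098, 0.0655]
tcp_rot: [0.689, 0.725, -0.0, -0.0]
contact_force: [-2.1, -1.1, 5.2]
opening: 0.537
time: 37.72
eef_pos: [0.56, 0.0982, 0.0619]
tcp_rot: [0.689, 0.725, -0.0, -0.0]
contact_force: [-0.2, -1.1, 0.3]
opening: 0.932
time: 38.13
eef_pos: [0.5923, 0.0108, 0.1553]
tcp_rot: [0.706, 0.708, 0.002, 0.002]
contact_force: [1.3, 0.2, 0.3]
opening: 0.999
time: 38.55
eef_pos: [0.623, -0.1211, 0.0662]
tcp_rot: [0.709, 0.705, -0.001, -0.002]
contact_force: [-0.0, -0.2, -1.0]
opening: 0.998
time: 38.8
eef_pos: [0.625, -0.1161, 0.0705]
tcp_rot: [0.707, 0.707, 0.0, 0.0]
contact_force: [0.5, 0.7, -0.1]
opening: 1.0
[ 0.625  -0.1161  0.0705] 0.03
[ 0.6243 -0.0423  0.2425]
[[726.4, -181.3, 58.6], [524.7, -183.4, 59.7], [635.4, -70.5, 44.3]]
(array([ 0.72602236, -0.1843095 ]), array([23.81761074, 64.35666084]), [(215.0, 166.5), (37.8, 110.0)])
(array([ 0.52276241, -0.18446831]), array([22.895298  , 65.15955925]), [(142.2, 110.0), (325.0, 165.5)])
(array([ 0.63524806, -0.07056786]), array([43.90468121, 44.52404976]), [(40.5, 50.5), (156.2, 24.0)])
```

cog_d is at (0.6352,-0.0706) with its master at about 38.5°. I'll pick it at 8.5° and place it at -27°.

```bash
python3 -m jog '{"travel":[[3,15,-10],[3,15,-10],[4,15.5,-20],[0,0,-20],[0,0,-20]],"dr":[[0,0,7],[0,0,1.5],[0,0,0],[0,0,0],[0,0,0]],"jaw":[0,0,0,0,0]}' 20
python3 -m jog '{"travel":[[0,0,-12],[0,0,0],[0,0,0],[0,0,0],[0,0,0]],"dr":[[0,0,0],[0,0,0],[0,0,0],[0,0,0],[0,0,0]],"jaw":[0,0,0,170,170]}'
python3 -m jog '{"travel":[[0,0,0],[0,0,0],[0,0,0],[0,0,0],[0,0,0]],"dr":[[0,0,0],[0,0,0],[0,0,0],[0,0,0],[0,0,0]],"jaw":[170,170,170,170,170]}'
python3 -m jog '{"travel":[[0,0,0],[0,0,0],[0,0,0]],"dr":[[0,0,0],[0,0,0],[0,0,0]],"jaw":[200,200,200]}' 60
```

```text
time: 39.27
eef_pos: [0.6353, -0.069, -0.0103]
tcp_rot: [0.652, 0.758, 0.0, 0.001]
contact_force: [0.1, -0.2, 0.4]
opening: 0.998
time: 39.68
eef_pos: [0.636, -0.072, -0.0205]
tcp_rot: [0.653, 0.757, 0.001, 0.001]
contact_force: [-0.5, -0.4, 0.0]
opening: 0.748
time: 40.1
eef_pos: [0.6355, -0.0721, -0.0208]
tcp_rot: [0.653, 0.757, 0.0, 0.001]
contact_force: [-1.1, 1.4, 6.6]
opening: 0.485
time: 40.35
eef_pos: [0.6356, -0.0721, -0.0203]
tcp_rot: [0.653, 0.757, 0.0, 0.001]
contact_force: [-1.9, 1.3, 8.3]
opening: 0.447
```

```bash
python3 -m jog '{"travel":[[0,0,10],[0,0,20],[0,0,36],[-10,10,35],[-15,35,35]],"dr":[[0,0,0],[0,0,0],[0,0,-7],[0,0,-7],[0,0,-7]],"jaw":[200,200,200,200,200]}' 
python3 -m jog '{"travel":[[-15,35,0],[-15,35,0],[-15,35,0],[-6,20,0],[0,0,0]],"dr":[[0,0,-7],[0,0,-7],[0,0,-0.5],[0,0,0],[0,0,0]],"jaw":[200,200,200,200,200]}' 
python3 -m jog '{"travel":[[0,0,0],[0,0,0]],"dr":[[0,0,0],[0,0,0]],"jaw":[200,200]}' 
python3 - <<'E'
from h import *
s=get_state();y=Rn.from_quat(s["tcp_rot"]).as_matrix()[:2,1];print(s["eef_pos"],np.degrees(np.arctan2(y[1],y[0])))
E
```

```text
time: 40.77
eef_pos: [0.6135, -0.0361, 0.1095]
tcp_rot: [0.783, 0.622, 0.001, 0.002]
contact_force: [1.2, 0.9, -0.2]
opening: 0.441
time: 41.18
eef_pos: [0.5589, 0.0952, 0.1064]
tcp_rot: [0.852, 0.524, -0.0, -0.001]
contact_force: [0.0, 0.6, -0.5]
opening: 0.437
time: 41.35
eef_pos: [0.5616, 0.091, 0.1069]
tcp_rot: [0.853, 0.522, 0.0, 0.0]
contact_force: [0.2, -0.8, -0.4]
opening: 0.44
[0.56159938 0.09099891 0.10686513] -27.043808701885748
```

```bash
python3 -m jog '{"travel":[[-2.5,7,0],[0,0,0],[0,0,-6],[0,0,-5],[0,0,0]],"dr":[[0,0,0],[0,0,0],[0,0,0],[0,0,0],[0,0,0]],"jaw":[200,200,200,200,200]}' 
python3 -m jog '{"travel":[[0,0,-2],[0,0,-2],[0,0,0]],"dr":[[0,0,0],[0,0,0],[0,0,0]],"jaw":[200,200,200]}'
python3 -m jog '{"travel":[[0,0,-3],[0,0,-3],[0,0,0],[0,0,0]],"dr":[[0,0,0],[0,0,0],[0,0,0],[0,0,0]],"jaw":[200,200,200,200]}'
python3 -m jog '{"travel":[[0,0,-3],[0,0,-2],[0,0,0],[0,0,0]],"dr":[[0,0,0],[0,0,0],[0,0,0],[0,0,0]],"jaw":[200,200,200,200]}'
```

```text
time: 41.77
eef_pos: [0.5579, 0.098, 0.094]
tcp_rot: [0.853, 0.522, -0.001, -0.001]
contact_force: [0.1, -0.1, -1.2]
opening: 0.442
time: 42.02
eef_pos: [0.5586, 0.0984, 0.0912]
tcp_rot: [0.853, 0.522, -0.0, -0.0]
contact_force: [0.1, -0.1, -0.9]
opening: 0.435
time: 42.35
eef_pos: [0.5592, 0.0982, 0.0856]
tcp_rot: [0.853, 0.522, 0.0, 0.0]
contact_force: [1.4, -1.2, -1.7]
opening: 0.435
time: 42.68
eef_pos: [0.5593, 0.0983, 0.0808]
tcp_rot: [0.853, 0.522, 0.0, 0.0]
contact_force: [2.2, -1.3, -1.3]
opening: 0.439
```

```bash
python3 -m jog '{"travel":[[0,0,-2],[0,0,-1],[0,0,0]],"dr":[[0,0,0],[0,0,0],[0,0,0]],"jaw":[200,200,200]}'
python3 -m jog '{"travel":[[0,0,-2],[0,0,0],[0,0,0]],"dr":[[0,0,0],[0,0,0],[0,0,0]],"jaw":[200,200,200]}'
python3 -m jog '{"travel":[[0,0,0],[0,0,0],[0,0,0],[0,0,0],[0,0,30]],"dr":[[0,0,0],[0,0,0],[0,0,0],[0,0,0],[0,0,0]],"jaw":[0,0,0,0,0]}' 
python3 -m jog '{"travel":[[0,-18,40],[0,-18,40],[0,-20,0],[0,-15,0],[0,0,0]],"dr":[[0,0,7],[0,0,7],[0,0,7],[0,0,6],[0,0,0]],"jaw":[0,0,0,0,0]}'
python3 -m jog '{"travel":[[0,0,0],[0,0,0],[0,0,0]],"dr":[[0,0,0],[0,0,0],[0,0,0]],"jaw":[0,0,0]}'
python3 - <<'E'
from h import *
im,C=shot("wrist","w14");print(get_state()["eef_pos"],-C[2].T@C[3])
S=read_camera("side");D=cam("side");u=proj(D,[[.56,.1,.085]])[0].astype(int)
sc=read_camera("scene");E=cam("scene");v=proj(E,[[.56,.12,.085]])[0].astype(int)
print(proj(cam("scene"),[[.4594,.3413,.124]]))
A=cv2.resize(im[0:250,180:460],(448,400),interpolation=cv2.INTER_CUBIC)
B=cv2.resize(S[u[1]-30:u[1]+30,u[0]-26:u[0]+26],(347,400),interpolation=cv2.INTER_CUBIC)
F=np.hstack([A,B]); G=cv2.resize(sc[140:240,330:450],(240,200)); H=np.zeros((200,795,3),np.uint8);H[:,:240]=G
Q=cv2.resize(sc[v[1]-22:v[1]+22,v[0]-45:v[0]+45],(409,200),interpolation=cv2.INTER_CUBIC);H[:,260:669]=Q
cv2.imwrite("pics/t5.png",cv2.cvtColor(np.vstack([F,H]),cv2.COLOR_RGB2BGR))
E
```

```text
time: 42.93
eef_pos: [0.5596, 0.0983, 0.0797]
tcp_rot: [0.853, 0.522, 0.0, 0.0]
contact_force: [-1.2, -1.5, 7.0]
opening: 0.439
time: 43.18
eef_pos: [0.5597, 0.0983, 0.0795]
tcp_rot: [0.853, 0.522, 0.0, 0.0]
contact_force: [-5.0, -3.0, 14.0]
opening: 0.44
time: 43.6
eef_pos: [0.5534, 0.0986, 0.0989]
tcp_rot: [0.853, 0.522, -0.006, -0.004]
contact_force: [-0.6, -0.2, -1.5]
opening: 1.0
time: 44.02
eef_pos: [0.5592, 0.0273, 0.1824]
tcp_rot: [0.707, 0.707, 0.0, 0.001]
contact_force: [0.3, -0.1, -0.2]
opening: 0.997
time: 44.27
eef_pos: [0.5584, 0.0302, 0.1809]
tcp_rot: [0.708, 0.707, -0.0, -0.001]
contact_force: [-0.4, -0.6, 0.8]
opening: 0.995
[0.55844955 0.03017067 0.18097221] [0.55827308 0.10377468 0.35289942]
[[419.44155807 165.5394317 ]]
```

View pics/t5.png

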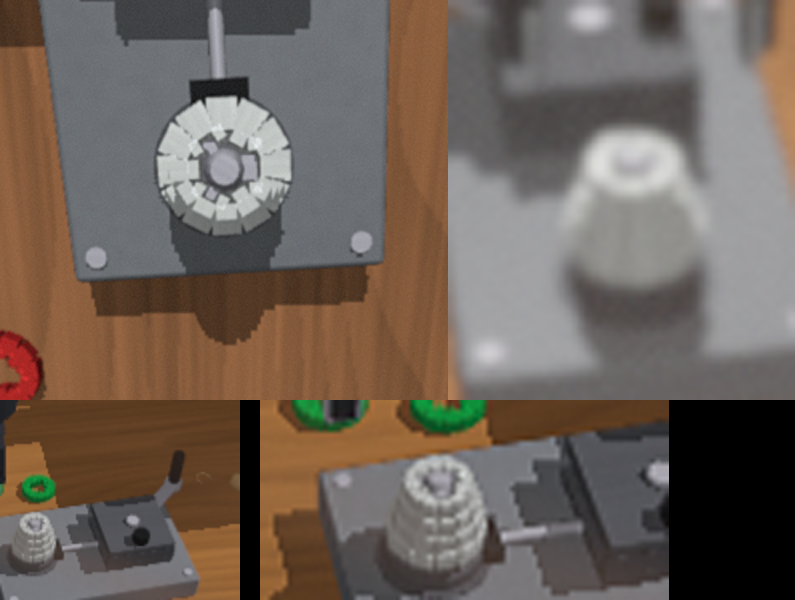

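The views show four cogs stacked flush in order, large to small, with the brake still in its last notch (handle at about (419,166)). Now the release button.

```bash
python3 -m jog '{"travel":[[5,38,0],[5,38,0],[5,38,0],[5,38,0],[5,38,0]],"dr":[[0,0,0],[0,0,0],[0,0,0],[0,0,0],[0,0,0]],"jaw":[255,255,255,255,255]}' 40
python3 -m jog '{"travel":[[3,30,0],[0,0,-20],[0,0,-20],[0,0,0],[0,0,0]],"dr":[[0,0,0],[0,0,0],[0,0,0],[0,0,0],[0,0,0]],"jaw":[255,255,255,255,255]}'
python3 -m jog '{"travel":[[0,0,0],[0,0,-10],[0,0,-10],[0,0,0],[0,0,0]],"dr":[[0,0,0],[0,0,0],[0,0,0],[0,0,0],[0,0,0]],"jaw":[255,255,255,255,255]}'
```

```text
time: 44.83
eef_pos: [0.5837, 0.2215, 0.1817]
tcp_rot: [0.707, 0.707, -0.0, -0.0]
contact_force: [0.2, -0.7, -0.6]
opening: 0.297
time: 45.25
eef_pos: [0.5856, 0.2495, 0.1401]
tcp_rot: [0.707, 0.707, -0.002, -0.001]
contact_force: [0.7, -0.4, 0.0]
opening: 0.001
time: 45.67
eef_pos: [0.5862, 0.2488, 0.1207]
tcp_rot: [0.708, 0.707, -0.001, -0.001]
contact_force: [-0.1, 0.2, 0.4]
opening: 0.001
```

```bash
python3 -m jog '{"travel":[[0,2,-5],[0,0,-5],[0,0,-5],[0,0,0],[0,0,0]],"dr":[[0,0,0],[0,0,0],[0,0,0],[0,0,0],[0,0,0]],"jaw":[255,255,255,255,255]}'
python3 -m jog '{"travel":[[0,0,-4],[0,0,-3],[0,0,0],[0,0,0]],"dr":[[0,0,0],[0,0,0],[0,0,0],[0,0,0]],"jaw":[255,255,255,255]}'
```

```text
time: 46.08
eef_pos: [0.5865, 0.2512, 0.1061]
tcp_rot: [0.707, 0.707, -0.001, -0.0]
contact_force: [0.1, -1.0, 0.2]
opening: 0.001
time: 46.42
eef_pos: [0.5867, 0.2512, 0.0995]
tcp_rot: [0.707, 0.707, -0.0, -0.0]
contact_force: [0.8, -0.1, -0.2]
opening: 0.004
```

```bash
python3 -m jog '{"travel":[[0,0,-3],[0,0,-3],[0,0,0]],"dr":[[0,0,0],[0,0,0],[0,0,0]],"jaw":[255,255,255]}'
python3 -m jog '{"travel":[[0,0,-3],[0,0,-3],[0,0,0]],"dr":[[0,0,0],[0,0,0],[0,0,0]],"jaw":[255,255,255]}'
```

```text
time: 46.67
eef_pos: [0.5864, 0.2512, 0.093]
tcp_rot: [0.707, 0.707, -0.001, -0.0]
contact_force: [-0.8, 1.1, -0.1]
opening: -0.001
time: 46.92
eef_pos: [0.5864, 0.2512, 0.0869]
tcp_rot: [0.707, 0.707, -0.001, -0.0]
contact_force: [0.5, 1.2, -0.2]
opening: 0.004
```

```bash
python3 -m jog '{"travel":[[0,0,-3],[0,0,-3],[0,0,0]],"dr":[[0,0,0],[0,0,0],[0,0,0]],"jaw":[255,255,255]}'
python3 -m jog '{"travel":[[0,0,-3],[0,0,0]],"dr":[[0,0,0],[0,0,0]],"jaw":[255,255]}'
python3 -m jog '{"travel":[[0,0,-3],[0,0,0]],"dr":[[0,0,0],[0,0,0]],"jaw":[255,255]}'
```

```text
time: 47.17
eef_pos: [0.5864, 0.2512, 0.0809]
tcp_rot: [0.707, 0.707, -0.001, -0.0]
contact_force: [0.6, 0.5, -0.2]
opening: 0.002
time: 47.33
eef_pos: [0.5866, 0.2512, 0.0782]
tcp_rot: [0.707, 0.707, -0.0, -0.0]
contact_force: [-0.1, -0.5, -0.7]
opening: 0.004
time: 47.5
eef_pos: [0.5866, 0.2512, 0.0752]
tcp_rot: [0.707, 0.707, -0.0, -0.0]
contact_force: [-1.1, 0.2, -0.2]
opening: -0.004
```

```bash
python3 -m jog '{"travel":[[0,0,-3],[0,0,0]],"dr":[[0,0,0],[0,0,0]],"jaw":[255,255]}'
python3 -m jog '{"travel":[[0,0,-3],[0,0,0]],"dr":[[0,0,0],[0,0,0]],"jaw":[255,255]}'
python3 -m jog '{"travel":[[0,0,-2],[0,0,0]],"dr":[[0,0,0],[0,0,0]],"jaw":[255,255]}'
```

```text
time: 47.67
eef_pos: [0.5865, 0.2512, 0.0722]
tcp_rot: [0.707, 0.707, -0.0, -0.0]
contact_force: [-0.4, -0.2, -0.3]
opening: 0.002
time: 47.83
eef_pos: [0.5872, 0.2514, 0.0699]
tcp_rot: [0.707, 0.707, 0.0, 0.0]
contact_force: [-0.0, 0.3, 0.3]
opening: 0.003
time: 48.0
eef_pos: [0.5873, 0.2514, 0.0687]
tcp_rot: [0.707, 0.707, 0.0, 0.0]
contact_force: [-0.9, -0.8, 3.0]
opening: 0.001
```

Contact has started at a TCP height of about 0.070. I'll press fully and hold.

```bash
python3 -m jog '{"travel":[[0,0,-3],[0,0,-3],[0,0,0]],"dr":[[0,0,0],[0,0,0],[0,0,0]],"jaw":[255,255,255]}'
python3 -m jog '{"travel":[[0,0,-2],[0,0,-2],[0,0,0],[0,0,0]],"dr":[[0,0,0],[0,0,0],[0,0,0],[0,0,0]],"jaw":[255,255,255,255]}'
python3 -m jog '{"travel":[[0,0,-1],[0,0,0],[0,0,0],[0,0,0],[0,0,0]],"dr":[[0,0,0],[0,0,0],[0,0,0],[0,0,0],[0,0,0]],"jaw":[255,255,255,255,255]}'
python3 -m jog '{"travel":[[0,0,0],[0,0,0],[0,0,0],[0,0,0],[0,0,0]],"dr":[[0,0,0],[0,0,0],[0,0,0],[0,0,0],[0,0,0]],"jaw":[255,255,255,255,255]}'
python3 -m jog '{"travel":[[0,0,0],[0,0,0],[0,0,0],[0,0,0],[0,0,0]],"dr":[[0,0,0],[0,0,0],[0,0,0],[0,0,0],[0,0,0]],"jaw":[255,255,255,255,255]}'
python3 - <<'E'
from h import *
s=read_camera("scene");S=cam("scene");cv2.imwrite("pics/s9.png",s[...,::-1])
for th in(0,.37,.62,.85):
    a=np.radians(183.5)-th; u=proj(S,[[.551+.13*np.cos(a),.249+.13*np.sin(a),.115]])[0]; x,y=u.round().astype(int); print(th,u.round(),s[y-1:y+4,x-1:x+2].mean((0,1)).round())
E
```

```text
time: 48.25
eef_pos: [0.5876, 0.2515, 0.062]
tcp_rot: [0.707, 0.707, 0.001, 0.001]
contact_force: [1.7, 0.6, 4.1]
opening: 0.001
time: 48.58
eef_pos: [0.5878, 0.2515, 0.0609]
tcp_rot: [0.707, 0.707, 0.0, 0.0]
contact_force: [-4.0, -1.3, 13.5]
opening: -0.0
time: 49.0
eef_pos: [0.5878, 0.2515, 0.0608]
tcp_rot: [0.707, 0.707, 0.0, 0.0]
contact_force: [-5.8, -1.6, 16.9]
opening: 0.002
time: 49.42
eef_pos: [0.5878, 0.2516, 0.0608]
tcp_rot: [0.707, 0.707, 0.0, 0.0]
contact_force: [-5.6, -2.4, 17.0]
opening: 0.001
time: 49.83
eef_pos: [0.5878, 0.2515, 0.0608]
tcp_rot: [0.707, 0.707, 0.0, 0.0]
contact_force: [-6.7, -2.4, 17.3]
opening: -0.0
0 [384. 163.] [35. 31. 31.]
0.37 [399. 162.] [64. 59. 54.]
0.62 [410. 164.] [76. 69. 61.]
0.85 [419. 168.] [72. 70. 71.]
```

The button is bottomed and the handle pixels are at home. I'll retract, keep clear and do a last check.

```bash
python3 -m jog '{"travel":[[0,0,0],[0,0,5],[0,0,15],[0,0,40],[0,0,40]],"dr":[[0,0,0],[0,0,0],[0,0,0],[0,0,0],[0,0,0]],"jaw":[255,255,255,255,255]}'
python3 -m jog '{"travel":[[0,0,40],[0,-35,40],[0,-35,20],[0,0,0],[0,0,0]],"dr":[[0,0,0],[0,0,0],[0,0,0],[0,0,0],[0,0,0]],"jaw":[200,200,200,200,200]}'
python3 - <<'E'
from h import *
im,C=shot("wrist","w15");s,_=shot("scene","s10");
A=cv2.resize(im[:340,130:520],(459,400));B=cv2.resize(s[145:245,330:450],(340,283),interpolation=cv2.INTER_CUBIC)
T=cv2.resize(s[190:265,130:280],(340,117),interpolation=cv2.INTER_CUBIC)
cv2.imwrite("pics/t6.png",np.hstack([A,np.vstack([B,T])])[...,::-1])
E
```

```text
time: 50.3
eef_pos: [0.5843, 0.2506, 0.1539]
tcp_rot: [0.707, 0.707, -0.003, -0.002]
contact_force: [0.7, 0.6, 0.4]
opening: -0.0
time: 50.72
eef_pos: [0.5874, 0.1877, 0.2491]
tcp_rot: [0.708, 0.706, 0.001, 0.0]
contact_force: [-0.2, 0.9, -0.4]
opening: 0.22
```

View pics/t6.png

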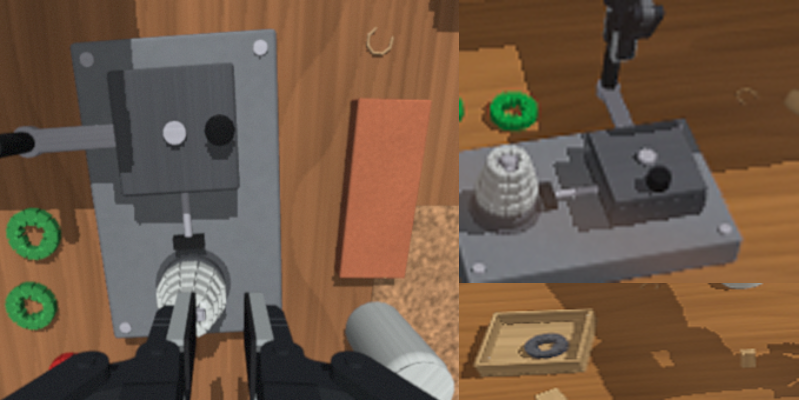

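The lever is home, the stack is complete, and the worn cog lies flat in the tray with the shim in place. I'm handing in.

```bash
python3 -c "
from plant import *
print(sign_off(), get_state()['time'])"
```

```text
the job is handed in; nothing more can be done
the job is handed in; nothing more can be done
```

The job is done and handed in after about 51 s of robot time, in the order asked.

1. **Brake on:** I pulled the lever past its last notch and let it settle. The handle then sat at the spot expected for 0.85 rad, and the brake was still on after the last cog went down.
2. **Worn cog:** it is off the spindle and lying flat in the scrap tray.
3. **New cogs:** all four were there, and I slid them on in the order 64, 57, 50 and 43 mm. They met almost no resistance, and I pressed the last one down with 14 N. The side and scene pictures show an even stack with no gaps.
4. **Brake release:** I pressed the button to its stop and held it for over 1 s. The last picture shows the lever back home and the robot clear of everything.

- **First grip missed:** my first try at the worn cog closed on the shaft above it and pulled with about 85 N before I let go. That is below the 120 N wrist limit, and later pictures showed no harm. The open fingertips sit about 30 mm farther back than the reported tool point, and I allowed for that afterwards.
- **Checks that disagreed:** I found no disagreement at the end. The shim was in place and the other bench items looked undisturbed in the last pictures, but I did not measure each one. None of the new cogs seemed to have been knocked aside before I picked it up.

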